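# Slip-test and sort washing machine foot pads

### The job

Slip-test every rubber foot pad of the stack, one at a time from the top down: lay it on the upper half of the lowered ramp, let go, lift the ramp slowly by its handle until the pad just begins to slide, and hold the ramp there until the pad lies still against the stop, without touching the pad while the ramp is up. Then lower the ramp and put the pad into the red tray if it slid before the 20 degree mark, or into the green tray if it held beyond the mark. Finish with every pad lying in its right tray and the ramp fully lowered, and leave the other things on the bench alone.

Things in the scene. Friction and masses are not known exactly. Their poses are not given: they have to be found in the camera images.
- pad_1: black rubber foot pad, 70 (own x) x 50 (own y) x 12 mm, 45 to 70 g, thin grey ribs on top; origin at the centre of its underside, z up. At the start 2 or 3 pads lie in one stack, long sides nearly along the board's x: at the top pad_1 or pad_2 or neither, then pad_3 or pad_4, then pad_5 or pad_6 on the board. Good and worn pads look alike
- pad_2: foot pad just like pad_1, if present the top one of the stack; origin at the centre of its underside
- pad_3: foot pad just like pad_1, if present the middle (or top of two) one of the stack; origin at the centre of its underside
- pad_4: foot pad just like pad_1, if present the middle (or top of two) one of the stack; origin at the centre of its underside
- pad_5: foot pad just like pad_1, if present the lowest one of the stack; origin at the centre of its underside
- pad_6: foot pad just like pad_1, if present the lowest one of the stack; origin at the centre of its underside
- stack_board: fixed plywood board 100 (x) x 80 (y) x 10 mm under the stack; origin at the centre of its underside, on the bench; the stack stands on its middle
- tray_good: loose green tray for good pads, 140 x 140 mm outside, 35 mm high, walls and floor 4 mm, 0.35 kg; origin at the centre of its underside
- tray_worn: loose red tray for worn pads, otherwise like the green one; origin at the centre of its underside
- ramp (a joint): tilt of the ramp in rad: 0 lowered (level), grows as the handle end is lifted, stop at 0.75; the 20 degree mark is 0.349. The hinge is stiff (0.9 N m; lifting takes 5 to 6 N at the handle): the ramp stays at the angle where it is let go, and must be pushed down to be lowered
- ramp_hinge (a point): on the hinge line, mid-width, level with the plate's top face (50 mm above the bench when lowered); its frame turns with the ramp: x points down the ramp, away from the handle, y along the hinge line, z square to the plate. The smooth blue plate spans x -240 to 0, y -85 to 85 mm, is 8 mm thick; a white line at x -120 marks its middle
- ramp_stop (a point): middle of the yellow stop strip that crosses the plate's lower end, 18 mm high, 6 mm thick; this point lies on the plate's top face at the strip's uphill side, 7 mm from the hinge line. A pad slides once the tilt passes its slip angle: worn pads 11 to 16 degrees, good pads 24 to 33 degrees
- angle_mark (a point): outer end of the long yellow 20 degree mark on the fixed white angle plate that stands beside the ramp (94 to 98 mm to the +y side of the ramp's middle, 10 to 95 mm uphill of the hinge line, its top 105 mm above the bench)
- ramp_handle (a point): middle of the ramp's black round handle bar, 12 mm thick, 130 mm long, parallel to the hinge line, 285 mm from it, 45 mm beyond the plate's upper edge, in the plane of the plate's top face; two 10 mm wide arms, 60 mm either side of this point, join it to the plate; 38 mm free between bar and plate
- softener: bystander: blue bottle 70 mm across, 190 mm high; origin at the centre of its underside
- powder_jar: bystander: white closed jar 90 mm across, 110 mm high; origin at the centre of its underside
- measuring_cup: bystander: clear cup 64 mm across, 50 mm high; origin at the centre of its underside
- wrench: bystander: steel wrench 170 mm long lying on the bench along its own x
- leveling_foot: bystander, sometimes absent: steel screw foot 44 mm across, 45 mm high, standing; origin at the centre of its underside
Mind the look-alikes: they are no part of the job. Leave any blue, purple or white look-alike of the pad_4 alone.

How it is judged:
By the outcome, as a careful person would: the job done as asked, in the order asked, and still so for the second after the job is handed in, with the robot touching nothing.
Of pad_3, pad_4 only 1 to 1 are there at a start; the rules pass over those that are not, and their reading is None.
Of pad_5, pad_6 only 1 to 1 are there at a start; the rules pass over those that are not, and their reading is None.
Of pad_1, pad_2, leveling_foot only 1 to 1 are there at a start; the rules pass over those that are not, and their reading is None.
At some moment in a run one of tray_good, tray_worn may be knocked a few centimetres aside while the robot is not near it.
Once in a run the grip may slacken for a moment while it holds something.
It also fails if it takes over 210 s, if anything falls off the work surface, if the arm or the gripper's body presses on something with over 40 N, if the wrist force passes 120 N, or if a joint passes its speed limit or range.

### The arm

A 6-joint arm with a two-finger parallel gripper is mounted at the origin on the work surface. World frame = base frame: x ahead of the robot, y to its left, z up, the work surface at z = 0. Lengths are in m, angles in rad, forces in N, time in s.
With the tool pointing down it reaches from about 0.275 to 0.975 m from the base axis. Payload 8.4 kg.
Tool frame: the origin (TCP) lies at the very end of the fingers, on their centre line; the grasp point (between the pads) lies 19 mm behind it; z points along the fingers, y is the line along which they close (so a half turn about z gives the same grasp; the last joint's range is limited). The gripper opens to 92 mm and grips with 3 to 60 N. Pads are 20 mm wide; open, the fingers measure 128 mm over their backs; the gripper's body (75 mm by 189 mm) begins 69 mm behind the grasp point.
Start: joints at [1.289, 0.353, 1.633, -0, 1.155, -0.002], TCP at [0.173, 0.601, 0.215] pointing down, gripper open.
Joint ranges: [-2.63, 2.63], [-0.92, 2.1], [0.06, 2.66], [-1.3, 4.44], [0, 2.69], [-3.02, 3.02]. Speed limits (rad/s): [2.22, 2.22, 2.79, 3.14, 3.14, 3.14].

### API

Orientations are given as a rotation vector (axis times angle).
In Python, from station import bot gives the robot as it stands.
- The arm moves only by the shell command python3 -m jog 'ROWS' [OPENING] [FORCE]. ROWS is JSON, a list that holds one entry, the list of rows, each a list of 6 numbers: the shift along the tool's x, y, z in m, then the turn, a rotation vector about the tool's x, y, z in rad. A call has 1 to 5 rows; each row shifts and turns the commanded pose from where the row before left it, along the tool's axes as they then stand; what a row does not reach is not made up. A row lasts 1/10 s, in which the tool goes at most 50 mm and 8.59 degrees, less where a joint would pass 70% of its speed; a pose out of reach is approached as far as the arm can. A call with a gripper value outside its range is refused whole. OPENING is the finger opening in m, from 0 to 0.0919, set as the call begins (- or left out, the last holds). The fingers move at their own pace and stop on an object; FORCE is the grip in N (left out, the last holds). Time passes only in rows, so rows that do not move let the fingers close. It gives the time, the measured TCP pose, the force, the opening and the grip force at its end, in the units of the state.
- bot.observe(): the state, without advancing time (a new reading comes with each control period).
- bot.grab_frame(name): name is "scene" or "top"; returns (picture, depth): 400x640x3 uint8, red, green, blue; 400x640 float32, m along the optical axis (not along the pixel's ray), 0 where there is no reading.
- bot.camera_params(name): a dict with "K" (3x3 intrinsics, pixels), "view" (4x4, takes a point from world to camera coordinates). Camera axes: x right, y down, z forward; pixel columns grow to the right and rows downward; lengths in m; the calibration is good to about 2 mm. A picture is of the moment at which its call begins. camera_params takes no time and is no camera call.
- bot.finish_job(): hands the job in; it is judged then, once.
The state is a dict: "t": time; "q": joint angles; "joint_vel": joint speeds; "tau": joint torques, N m; "ee_pos": TCP position; "orientation": TCP orientation; "ft_force": force on the tool from outside, world axes, zero at the start; "wrist_torque": the same for the moment, N m; "width": finger opening in m; "grip_force": force on a finger pad.
Only numpy, scipy, OpenCV 4.12 (cv2) and the standard library are available. Lean on these libraries where they do the work, as an engineer would, in place of code of your own. Each camera call takes 0.05 s, during which the arm holds its last target. There are 200 camera calls.

## Working session

There is one attempt and no reset: what is moved stays moved. The work goes in short steps, Python scripts to look and compute and a shell command to move; the robot and the scene stay as the last step left them, time stands still between calls to the robot, and variables do not carry over. Pictures are saved under pics/ and viewed, at most 14 in all, crops included, and the job is handed in when it is done.

```bash
ls; mkdir -p pics
cat > h.py <<'E'
import numpy as np,cv2
from station import bot
from scipy.spatial.transform import Rotation as R
def grab(n,save=None):
    p,d=bot.grab_frame(n)
    if save: cv2.imwrite('pics/'+save,p[:,:,::-1]); np.save('pics/'+save[:-4]+'_d.npy',d)
    return p,d
def world(n,d,u,v,r=1):
    c=bot.camera_params(n);K=np.array(c['K']);V=np.array(c['view'])
    w=d[v-r:v+r+1,u-r:u+r+1];z=np.median(w[w>0])
    pc=np.linalg.inv(K)@[u,v,1]*z
    return (np.linalg.inv(V)@np.r_[pc,1])[:3]
def pix(n,P):
    c=bot.camera_params(n);q=(np.array(c['view'])@np.r_[P,1])[:3];q=np.array(c['K'])@q;return q[:2]/q[2]
def cloud(n,d):
    c=bot.camera_params(n);K=np.array(c['K']);V=np.array(c['view'])
    v,u=np.mgrid[:400,:640];p=np.stack([(u-K[0,2])/K[0,0]*d,(v-K[1,2])/K[1,1]*d,d,np.ones_like(d)],-1)
    return (p@np.linalg.inv(V).T)[...,:3]
def crop(p,u0,v0,u1,v1,k,save): cv2.imwrite('pics/'+save,cv2.resize(p[v0:v1,u0:u1,::-1],None,fx=k,fy=k,interpolation=cv2.INTER_CUBIC))
def st():
    s=bot.observe();Rm=R.from_rotvec(s['orientation']).as_matrix()
    print('t',s['t'],'p',np.round(s['ee_pos'],4),'w',s['width'],'f',np.round(s['ft_force'],1));print(np.round(Rm,3));return s,Rm
E
python3 - <<'E'
from h import *
grab('scene','s0.png');grab('top','t0.png');st()
print(bot.observe())
for n in('scene','top'):print(bot.camera_params(n))
E
```

```text
pics
t 0.1 p [0.1725 0.6003 0.214 ] w 0.09212477133898352 f [-0.4 -0.1  0.2]
[[-0.961  0.276 -0.   ]
 [ 0.276  0.961 -0.001]
 [-0.    -0.001 -1.   ]]
{'t': 0.1, 'q': array([ 1.28858578e+00,  3.53574961e-01,  1.63400722e+00, -2.90143335e-05,
        1.15520455e+00, -2.41478816e-03]), 'joint_vel': array([-1.99057048e-03, -1.10996195e-03, -6.01764396e-04,  6.96198446e-05,
        3.37138569e-04,  2.82379758e-03]), 'tau': array([-7.46545611e-04, -5.94904017e+01, -3.34929836e+01,  6.98396517e-02,
        1.83907844e-02, -4.10259611e-05]), 'ee_pos': array([0.17250142, 0.60028885, 0.2139637 ]), 'orientation': array([-4.38031668e-01, -3.11076038e+00,  1.86251343e-03]), 'ft_force': array([-0.38110705, -0.0518481 ,  0.21196122]), 'wrist_torque': array([-0.04514605,  0.01336474,  0.01910504]), 'grip_force': 0.0, 'width': 0.09212477133898352}
{'K': array([[488.62206448,   0.        , 310.75010652],
       [  0.        , 488.62206448, 203.44010739],
       [  0.        ,   0.        ,   1.        ]]), 'view': array([[-0.77929267,  0.62635576, -0.01952929,  0.39300894],
       [ 0.34331213,  0.40065236, -0.84947894, -0.10566145],
       [-0.52425157, -0.66869736, -0.52726098,  1.53322239],
       [ 0.        ,  0.        ,  0.        ,  1.        ]])}
{'K': array([[401.23553122,   0.        , 321.81910975],
       [  0.        , 401.23553122, 200.32538372],
       [  0.        ,   0.        ,   1.        ]]), 'view': array([[ 0.00418674, -0.99998488,  0.00356423, -0.01987442],
       [-0.98993898, -0.00464874, -0.14141855,  0.50080819],
       [ 0.14143299, -0.00293628, -0.98994348,  1.13318221],
       [ 0.        ,  0.        ,  0.        ,  1.        ]])}
```

View pics/s0.png

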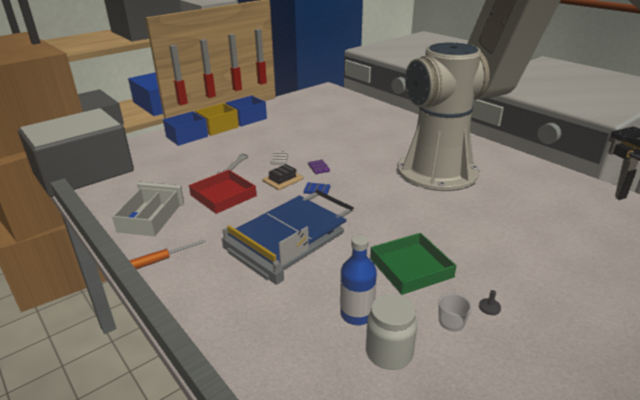

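View pics/t0.png

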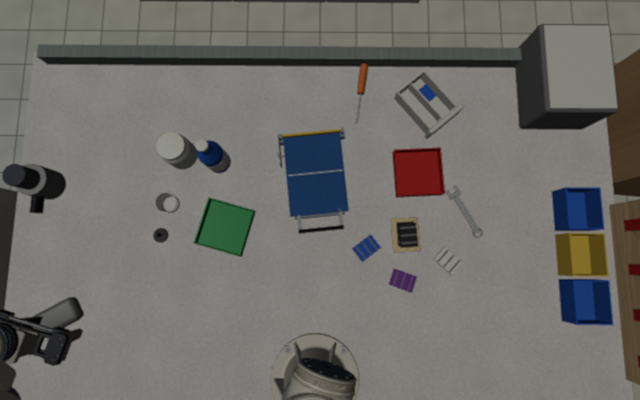

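Look-alikes in the top view: black stack on plywood (407,234), which is the target. Blue pad (367,247), purple (403,280) and white (447,260) are to be left alone. The ramp has its handle at (320,229) and its stop at (312,133). The red tray is at (418,172), the green at (225,227), and bystanders stand to the left.

Run:
```python
from h import *
p=cv2.imread('pics/t0.png')[:,:,::-1];d=np.load('pics/t0_d.npy')
for k,(u,v) in dict(stack=(407,234),bl=(367,247),wh=(447,260),red=(418,172),redUL=(394,151),redUR=(441,149),redDL=(397,196),redDR=(444,193),green=(225,227),gT=(210,200),gR=(254,210),gB=(242,254),gL=(196,242),handle=(321,230),hL=(301,232),hR=(343,228),plTL=(286,136),plTR=(340,134),plBL=(291,215),plBR=(347,211),lineL=(288,175),lineR=(342,171),bottle=(205,147),board1=(392,219),board2=(418,217),board3=(393,251),board4=(420,250)).items():
    print(k,np.round(world('top',d,u,v),4))
s=cv2.imread('pics/s0.png')[:,:,::-1]
a=cv2.resize(p[210:270,350:450],None,fx=6,fy=6,interpolation=cv2.INTER_CUBIC);b=cv2.resize(p[115:245,265:365],None,fx=4,fy=4,interpolation=cv2.INTER_CUBIC)
c=cv2.resize(s[160:195,255:335],None,fx=5,fy=5,interpolation=cv2.INTER_CUBIC)
cv=np.zeros((540,800,3),np.uint8);cv[:360,:400]=a[:,100:500];cv[:520,400:]=b;cv[362:537,:400]=c
cv2.imwrite('pics/c0.png',cv[:,:,::-1])
C=cloud('top',d);P=C[222:248,396:420].reshape(-1,3);print('stack max z',np.percentile(P[:,2],[50,80,90,95]))
```

```text
stack [ 0.4042 -0.2639  0.0334]
bl [ 0.367  -0.1506  0.011 ]
wh [ 0.3303 -0.3839  0.01  ]
red [ 0.5935 -0.3086  0.0032]
redUL [ 0.6524 -0.233   0.0259]
redUR [ 6.663e-01 -3.819e-01  5.000e-04]
redDL [ 0.5174 -0.2404  0.0182]
redDR [ 0.5297 -0.3854  0.0017]
green [0.4243 0.2687 0.0038]
gT [0.5029 0.3129 0.0173]
gR [4.758e-01 1.849e-01 2.000e-04]
gB [0.3452 0.2163 0.0015]
gL [0.379  0.3464 0.0232]
handle [ 0.4133 -0.0156  0.0534]
hL [0.4073 0.041  0.0545]
hR [ 0.4229 -0.0809  0.0029]
plTL [0.6857 0.0875 0.0626]
plTR [ 0.7018 -0.0712  0.0334]
plBL [0.456  0.0704 0.0501]
plBR [ 0.4738 -0.0931  0.0026]
lineL [0.5728 0.0809 0.0492]
lineR [ 0.5861 -0.0761  0.0463]
bottle [0.6164 0.2842 0.1881]
board1 [ 0.45   -0.2262  0.0072]
board2 [ 0.4571 -0.3054 -0.0005]
board3 [ 0.3558 -0.2272  0.0071]
board4 [ 0.3591 -0.3081  0.0008]
stack max z [0.03151117 0.03434658 0.03523425 0.03624426]
```

View pics/c0.png

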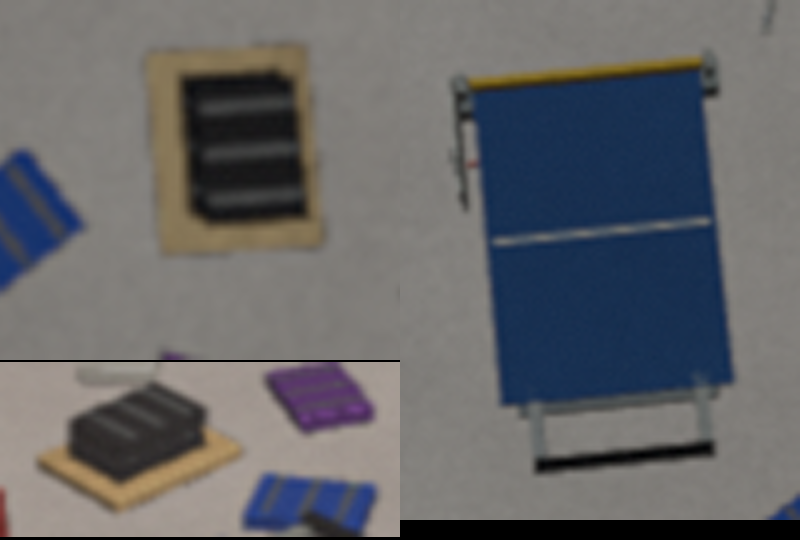

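```bash
cat >> h.py <<'E'
def rect(C,m):
    P=C[m][:,:2].astype(np.float32);(c,s,a)=cv2.minAreaRect(P);a=a if s[0]>=s[1] else a+90
    a=(a+90)%180-90
    return np.round(c,4),np.round(s,4),round(a,1),int(m.sum())
def trays(p,d,n='top'):
    C=cloud(n,d);q=p.astype(int);r,g,b=q[...,0],q[...,1],q[...,2];ok=(d>0)&(C[...,2]<.06)&(C[...,0]>.2)&(C[...,0]<.8)
    o={}
    for k,m in (('red',(r>70)&(g<40)&(b<50)&(C[...,1]<.1)),('green',(g>60)&(r<50)&(b<60))):
        m=(m&ok).astype(np.uint8);nn,L,S,_=cv2.connectedComponentsWithStats(m);i=1+np.argmax(S[1:,4]);o[k]=rect(C,L==i)
    return o
E
python3 - <<'E'
from h import *
p=cv2.imread('pics/t0.png')[:,:,::-1];d=np.load('pics/t0_d.npy')
print(trays(p,d))
C=cloud('top',d);q=p.astype(int);X,Y,Z=C[...,0],C[...,1],C[...,2]
pl=(q[...,2]>q[...,0]+35)&(Z>.04)&(Z<.06)&(X>.4)&(X<.75)&(abs(Y)<.12)
print('plate',rect(C,pl),np.median(Z[pl]))
top=(Z>.029)&(Z<.045)&(X>.33)&(X<.47)&(Y<-.2)&(Y>-.33);print('pad',rect(C,top),Z[top].mean())
blk=(q.max(2)<75)&(Z>.005)&(Z<.05)&(X>.34)&(X<.46)&(Y<-.22)&(Y>-.31);print('blk',rect(C,blk))
bd=(Z>.006)&(Z<.03)&(X>.33)&(X<.47)&(Y<-.2)&(Y>-.33);print('board',rect(C,bd|top))
h=(q.max(2)<45)&(Z>.035)&(Z<.075)&(X>.39)&(X<.44)&(abs(Y)<.12);print('handle',rect(C,h))
y=(q[...,0]>110)&(q[...,2]<60)&(X>.65)&(X<.75)&(abs(Y)<.12)&(Z>.03);print('stop',rect(C,y),np.median(Z[y]))
E
```

```text
{'red': (array([ 0.5889, -0.3019]), array([0.1374, 0.1387]), -87.2, 2003), 'green': (array([0.4246, 0.2661]), array([0.1394, 0.1346]), 74.6, 1818)}
plate (array([0.5773, 0.003 ]), array([0.2319, 0.1678]), 6.0, 4264) 0.04911935327118744
pad (array([ 0.4018, -0.2665]), array([0.0699, 0.0511]), 4.1, 410) 0.0331371520071781
blk (array([ 0.4052, -0.2677]), array([0.0718, 0.0598]), 2.9, 471)
board (array([ 0.4016, -0.2636]), array([0.1048, 0.0803]), 3.6, 883)
handle (array([ 0.4164, -0.0144]), array([0.0074, 0.1231]), -84.0, 114)
stop (array([0.6953, 0.016 ]), array([0.0059, 0.1659]), -83.6, 62) 0.06668280057565812
```

```bash
cat >> h.py <<'E'
def plan(t,phi=None,quiet=False):
    """needed turn (tool rotvec, done first) and then shift in tool axes (mm)"""
    s=bot.observe();Rm=R.from_rotvec(s['orientation']).as_matrix();f=np.radians(phi) if phi is not None else np.arctan2(Rm[1,1],Rm[0,1])
    G=np.c_[[-np.sin(f),np.cos(f),0],[np.cos(f),np.sin(f),0],[0,0,-1]]
    w=R.from_matrix(Rm.T@G).as_rotvec();e=G.T@(np.array(t)-s['ee_pos'])
    n=max(int(np.ceil(np.linalg.norm(e)/.048)),1);m=int(np.ceil(np.linalg.norm(w)/.145))
    print('t',round(s['t'],2),'p',np.round(s['ee_pos'],4),'w',round(s['width'],4),'f',np.round(s['ft_force'],1),'| turn',np.round(w,3),m,'rows | shift mm',np.round(e*1e3,1),n,'rows',np.round(e*1e3/n,1))
psi=np.radians(6.1);hinge=np.array([.698,.0159,.05]);ex=np.array([np.cos(psi),np.sin(psi),0]);ey=np.array([-np.sin(psi),np.cos(psi),0])
def rp(x,y,z): return hinge+x*ex+y*ey+np.array([0,0,z])
E
python3 -c "
from h import *
plan([.402,-.2665,.15],94.1)"
```

```text
t 0.1 p [0.1725 0.6003 0.214 ] w 0.0921 f [-0.4 -0.1  0.2] | turn [-0.001 -0.    -0.351] 3 rows | shift mm [-166.9 -881.    64. ] 19 rows [ -8.8 -46.4   3.4]
```

```bash
J="python3 -m jog"; 
python3 -m jog '[[[0,0,0,0,0,-0.117],[0,0,0,0,0,-0.117],[0,0,0,0,0,-0.117],[-0.02,-0.04,0,0,0,0],[-0.02,-0.04,0,0,0,0]]]' 0.07 20 >/dev/null
python3 -m jog '[[[-0.02,-0.04,0,0,0,0],[-0.02,-0.04,0,0,0,0],[-0.02,-0.04,0,0,0,0],[-0.02,-0.04,0,0,0,0],[-0.01,-0.046,0,0,0,0]]]' >/dev/null
python3 -m jog '[[[0,-0.047,0,0,0,0],[0,-0.047,0,0,0,0],[0,-0.047,0,0,0,0],[0,-0.047,0,0,0,0],[0,-0.047,0,0,0,0]]]' >/dev/null
python3 -m jog '[[[0,-0.047,0,0,0,0],[0,-0.047,0,0,0,0],[0,-0.047,0,0,0,0],[0,-0.047,0,0,0,0],[0,-0.047,0.01,0,0,0]]]'
python3 -c "
from h import *
plan([.402,-.2665,.15],94.1)"
```

```text
t: 2.1
ee_pos: [0.3564, -0.1465, 0.2055]
orientation: [-0.111, 3.137, -0.002]
ft_force: [1.0, -0.5, 0.2]
width: 0.07
grip_force: 0.0
t 2.1 p [ 0.3564 -0.1465  0.2055] w 0.07 f [ 1.  -0.5  0.2] | turn [-0.001  0.002 -0.001] 1 rows | shift mm [ -36.9 -123.    55.5] 3 rows [-12.3 -41.   18.5]
```

```bash
python3 -m jog '[[[-0.0125,-0.041,0.0185,0,0,0],[-0.0125,-0.041,0.0185,0,0,0],[-0.0125,-0.041,0.0185,0,0,0],[0,0,0.04,0,0,0],[0,0,0.03,0,0,0]]]' >/dev/null
python3 -m jog '[[[0,0,0,0,0,0],[0,0,0,0,0,0]]]'
python3 -c "
from h import *
plan([.402,-.2665,.024],94.1)
p,d=grab('scene');P=np.array([.402,-.2665,.03]);u,v=pix('scene',P).astype(int);print(u,v);crop(p,u-60,v-50,u+60,v+40,6,'c1.png')"
```

```text
t: 2.8
ee_pos: [0.4019, -0.2639, 0.0792]
orientation: [0.112, -3.138, -0.001]
ft_force: [-0.0, 0.1, 0.9]
width: 0.07
grip_force: 0.0
t 2.8 p [ 0.4019 -0.2639  0.0792] w 0.07 f [-0.   0.1  0.9] | turn [ 0.001 -0.001 -0.   ] 1 rows | shift mm [ 0.1 -2.6 55.2] 2 rows [ 0.  -1.3 27.6]
281 170
```

View pics/c1.png

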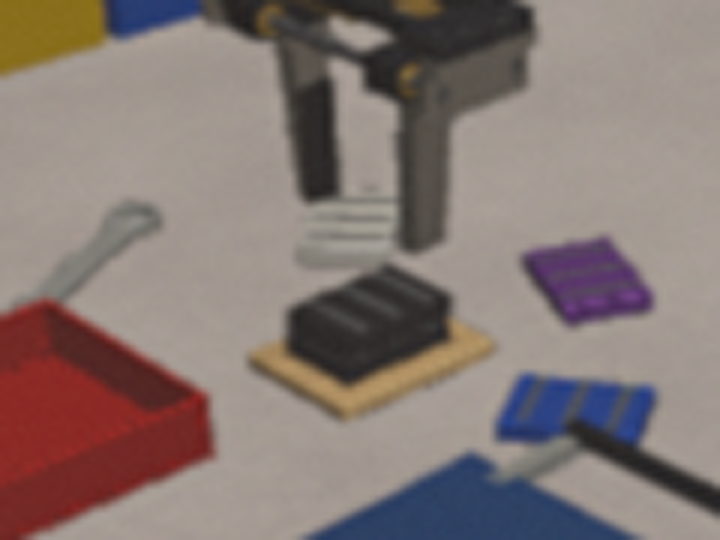

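The open fingers stand above the two-pad stack and straddle its short side. Descending to grip the top pad only.

```bash
python3 -m jog '[[[0,-0.0013,0.03,0,0,0],[0,-0.0013,0.015,0,0,0],[0,0,0.01,0,0,0],[0,0,0,0,0,0],[0,0,0,0,0,0]]]' >/dev/null
python3 -m jog '[[[0,0,0,0,0,0],[0,0,0,0,0,0],[0,0,0,0,0,0],[0,0,0,0,0,0]]]' 0.03 20
python3 -m jog '[[[0,0,0,0,0,0],[0,0,-0.01,0,0,0],[0,0,-0.03,0,0,0],[0,0,-0.04,0,0,0],[0,0,-0.04,0,0,0]]]'
python3 -c "
from h import *
plan(rp(-.18,0,.1),96.1)
p,d=grab('scene');u,v=281,160;crop(p,u-60,v-50,u+60,v+40,6,'c2.png')"
```

```text
t: 3.75
ee_pos: [0.4028, -0.267, 0.0247]
orientation: [-0.112, 3.139, -0.001]
ft_force: [-0.8, 1.2, 7.1]
width: 0.0496
grip_force: 20.0
t: 4.25
ee_pos: [0.4018, -0.2664, 0.1456]
orientation: [0.112, -3.139, -0.001]
ft_force: [-0.1, -0.5, -1.1]
width: 0.0497
grip_force: 20.0
t 4.25 p [ 0.4018 -0.2664  0.1456] w 0.0497 f [-0.1 -0.5 -1.1] | turn [ 0.001 -0.001 -0.035] 1 rows | shift mm [-144.5  249.2   -4.4] 7 rows [-20.6  35.6  -0.6]
```

View pics/c2.png

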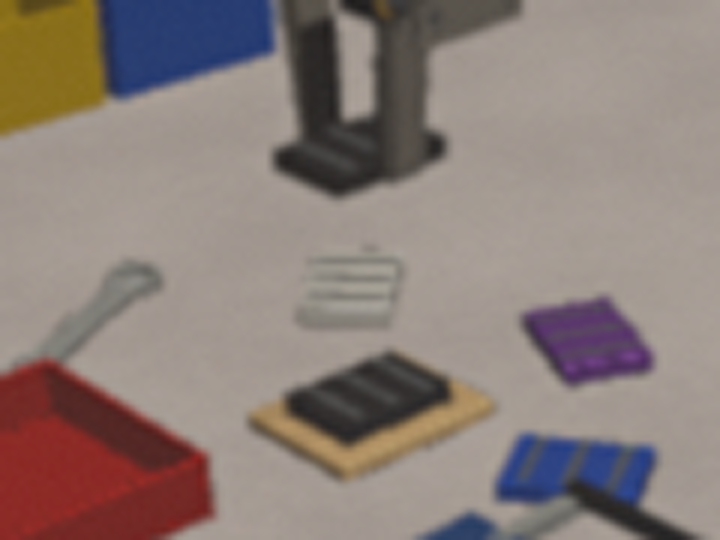

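```bash
python3 -m jog '[[[0,0,0,0,0,-0.035],[-0.0206,0.0356,0,0,0,0],[-0.0206,0.0356,0,0,0,0],[-0.0206,0.0356,0,0,0,0],[-0.0206,0.0356,0,0,0,0]]]' >/dev/null
python3 -m jog '[[[-0.0206,0.0356,0,0,0,0],[-0.0206,0.0356,0,0,0,0],[-0.0206,0.0356,0,0,0,0],[0,0,0.045,0,0,0],[0,0,0.03,0,0,0]]]' >/dev/null
python3 -m jog '[[[0,0,0,0,0,0],[0,0,0,0,0,0]]]'
python3 -c "
from h import *
plan(rp(-.18,0,.0035),96.1)"
```

```text
t: 5.5
ee_pos: [0.5192, -0.0037, 0.0695]
orientation: [0.167, -3.136, -0.0]
ft_force: [0.1, 0.2, -0.1]
width: 0.0499
grip_force: 20.0
t 5.5 p [ 0.5192 -0.0037  0.0695] w 0.0499 f [ 0.1  0.2 -0.1] | turn [ 0.    -0.001 -0.   ] 1 rows | shift mm [ 0.1  0.5 16. ] 1 rows [ 0.1  0.5 16. ]
```

```bash
python3 -m jog '[[[0,0,0.01,0,0,0],[0,0,0.004,0,0,0],[0,0,0.002,0,0,0],[0,0,0,0,0,0],[0,0,0,0,0,0]]]'
python3 -m jog '[[[0,0,0,0,0,0],[0,0,0,0,0,0],[0,0,0,0,0,0]]]' 0.062 
python3 -m jog '[[[0,0,-0.01,0,0,0],[0,0,-0.025,0,0,0],[0,0,-0.04,0,0,0],[0,0,-0.03,0,0,0],[0,0,0,0,0,0]]]'
python3 -c "
from h import *
plan(rp(-.285,0,.1),6.1)
p,d=grab('scene');u,v=pix('scene',rp(-.18,0,0)).astype(int);crop(p,u-80,v-60,u+80,v+60,5,'c3.png')"
```

```text
t: 6.0
ee_pos: [0.5195, -0.0038, 0.0534]
orientation: [-0.166, 3.137, -0.0]
ft_force: [-0.2, 0.5, -0.3]
width: 0.0498
grip_force: 20.0
t: 6.3
ee_pos: [0.5195, -0.0037, 0.0532]
orientation: [-0.167, 3.137, -0.0]
ft_force: [-0.3, -0.2, 0.2]
width: 0.0619
grip_force: 0.0
t: 6.8
ee_pos: [0.5222, -0.0037, 0.1628]
orientation: [-0.166, 3.13, -0.001]
ft_force: [0.7, 0.2, -0.4]
width: 0.062
grip_force: 0.0
t 6.8 p [ 0.5222 -0.0037  0.1628] w 0.062 f [ 0.7  0.2 -0.4] | turn [0.005 0.007 1.571] 11 rows | shift mm [   0.8 -108.1   12.8] 3 rows [  0.3 -36.    4.3]
```

View pics/c3.png

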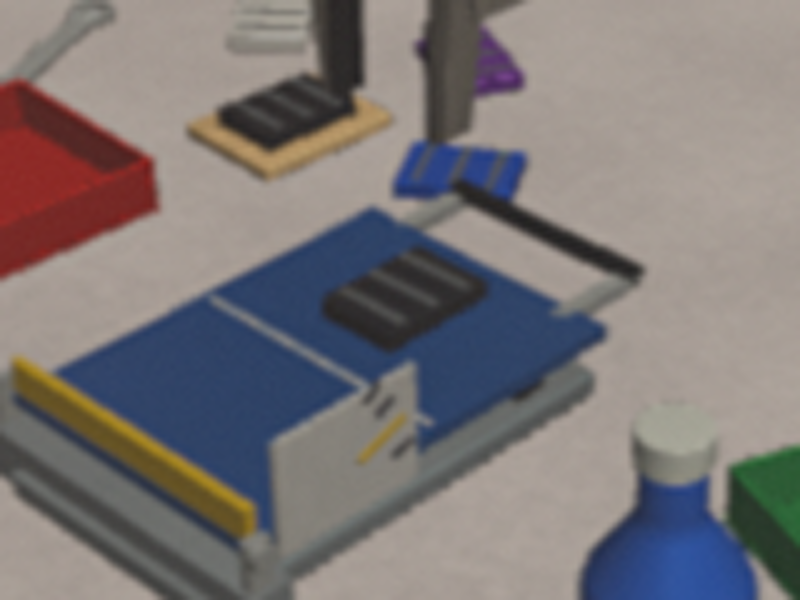

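```bash
python3 -m jog '[[[0.036,0,0.004,0,0,0.14],[0,0,0,0,0,0.143],[0,0,0,0,0,0.143],[0,0,0,0,0,0.143],[0,0,0,0,0,0.143]]]' 0.032 20 >/dev/null
python3 -m jog '[[[0,0,0,0,0,0.143],[0,0,0,0,0,0.143],[0,0,0,0,0,0.143],[0,0,0,0,0,0.143],[0,0,0,0,0,0.143]]]' >/dev/null
python3 -m jog '[[[0,0,0,0,0,0.144],[0,-0.036,0,0,0,0],[0,-0.036,0.004,0,0,0],[0,0,0,0,0,0]]]'
python3 -c "
from h import *
plan(rp(-.285,0,.05),6.1)"
```

```text
t: 8.25
ee_pos: [0.406, -0.0152, 0.148]
orientation: [-2.097, -2.332, 0.007]
ft_force: [0.8, -1.3, 0.4]
width: 0.0323
grip_force: 0.0
t 8.25 p [ 0.406  -0.0152  0.148 ] w 0.0323 f [ 0.8 -1.3  0.4] | turn [-0.007 -0.001 -0.001] 1 rows | shift mm [-0.1  8.6 48. ] 2 rows [-0.1  4.3 24. ]
```

```bash
python3 -m jog '[[[0,0.006,0.024,0,0,0],[0,0,0.022,0,0,0],[0,0,0,0,0,0]]]' >/dev/null
python3 -c "
from h import *
plan(rp(-.285,0,-.017),6.1)
p,d=grab('scene');u,v=pix('scene',rp(-.285,0,0.02)).astype(int);crop(p,u-50,v-40,u+50,v+40,6,'c4.png')"
```

```text
t 8.55 p [ 0.416  -0.0144  0.1017] w 0.0319 f [-0.2 -0.6  0.5] | turn [-0.005 -0.001 -0.   ] 1 rows | shift mm [ 0.1 -1.4 68.7] 2 rows [ 0.1 -0.7 34.3]
```

View pics/c4.png

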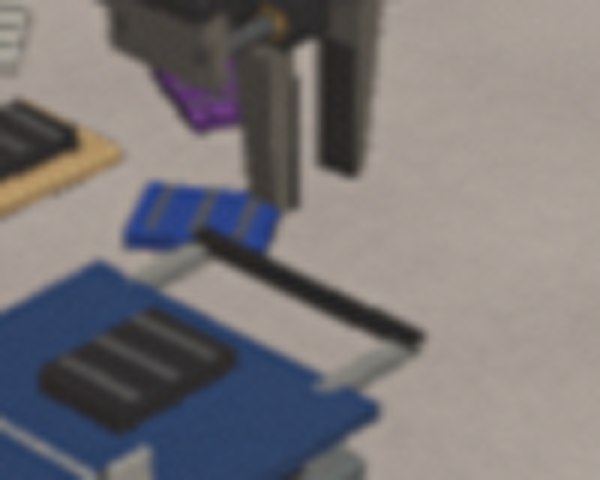

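Fingers are above the middle of the bar, one on each side. Going down to grip it.

```bash
python3 -m jog '[[[0,-0.001,0.025,0,0,0],[0,0,0.025,0,0,0],[0,0,0.019,0,0,0],[0,0,0,0,0,0]]]'
python3 -m jog '[[[0,0,0,0,0,0],[0,0,0,0,0,0],[0,0,0,0,0,0],[0,0,0,0,0,0]]]' 0.005 25
cat >> h.py <<'E'
def tilt_of(s):  # tilt from TCP rigidly fixed to ramp
    pass
def padx(th,save=None,frame=None,lo=.002,hi=.02):
    """dark pad pixels in ramp frame at tilt th (rad): x-range"""
    p,d=frame or grab('scene');C=cloud('scene',d)-hinge
    Ry=np.c_[ex*np.cos(th)+np.array([0,0,-np.sin(th)]),ey,np.array([0,0,np.cos(th)])+ex*np.sin(th)]
    L=C@Ry;q=p.astype(int)
    m=(d>0)&(q.max(2)<125)&(q.max(2)-q.min(2)<25)&(L[...,2]>lo)&(L[...,2]<hi)&(L[...,0]>-.235)&(L[...,0]<-.005)&(abs(L[...,1])<.075)
    m=cv2.morphologyEx(m.astype(np.uint8),cv2.MORPH_OPEN,np.ones((3,3)));n,lab,S,_=cv2.connectedComponentsWithStats(m)
    if n<2: return None
    m=lab==1+np.argmax(S[1:,4]);Q=L[m]
    if save: crop(p,200,140,380,290,4,save)
    return np.r_[np.percentile(Q[:,0],[2,50,98]),np.percentile(Q[:,1],[2,50,98]),np.median(Q[:,2]),m.sum()].round(4)
E
python3 - <<'E'
from h import *
plan(rp(-.285,0,-.017),6.1)
print(padx(0))
E
```

```text
t: 9.0
ee_pos: [0.416, -0.0145, 0.0341]
orientation: [-2.099, -2.334, 0.003]
ft_force: [-0.3, -0.0, 0.0]
width: 0.0318
grip_force: 0.0
t: 9.4
ee_pos: [0.4175, -0.0146, 0.0361]
orientation: [2.1, 2.335, 0.001]
ft_force: [-2.8, -0.6, 7.8]
width: 0.0112
grip_force: 25.0
t 9.4 p [ 0.4175 -0.0146  0.0361] w 0.0112 f [-2.8 -0.6  7.8] | turn [ 0.001  0.    -0.   ] 1 rows | shift mm [ 0.6 -2.8  3.1] 1 rows [ 0.6 -2.8  3.1]
[-2.113e-01 -1.747e-01 -1.435e-01 -2.030e-02  7.200e-03  2.780e-02
  1.140e-02  3.770e+02]
```

```bash
cat > chk.py <<'E'
import sys
from h import *
base=float(sys.argv[1])
s=bot.observe();z=R.from_rotvec(s['orientation']).as_matrix()[:,2]
bar=s['ee_pos']-z*.014;th=np.arcsin((bar[2]-.05)/.285)
a=padx(th);x=(a[0]+a[2])/2 if a is not None else None
print('t',round(s['t'],2),'tilt',round(th,4),round(np.degrees(th),2),'tool',round(np.degrees(np.arccos(-z[2])),2),'pad',a,'f',np.round(s['ft_force'],1),'w',round(s['width'],4),'mid',x)
sys.exit(1 if (x is None or x>base+.005) else 0)
E
python3 -m jog '[[[0,-0.0002,-0.0043,0.015,0,0],[0,-0.0002,-0.0043,0.015,0,0],[0,-0.0002,-0.0043,0.015,0,0],[0,-0.0002,-0.0043,0.015,0,0],[0,-0.0002,-0.0043,0.015,0,0]]]' 0.005 35
python3 chk.py -.1774
```

```text
t: 9.95
ee_pos: [0.4172, -0.0147, 0.0571]
orientation: [-2.066, -2.298, 0.086]
ft_force: [2.7, -1.9, -5.9]
width: 0.0108
grip_force: 35.0
t 9.95 tilt 0.0741 4.24 tool 4.29 pad [-2.122e-01 -1.746e-01 -1.433e-01 -2.060e-02  8.000e-03  2.800e-02
  1.160e-02  4.070e+02] f [ 2.7 -1.9 -5.9] w 0.0108 mid -0.17775000000000002
```

```bash
(python3 -m jog '[[[0,-0.0002,-0.0034,0.012,0,0],[0,-0.0002,-0.0034,0.012,0,0],[0,-0.0002,-0.0034,0.012,0,0],[0,-0.0001,-0.0029,0.01,0,0],[0,-0.0001,-0.0029,0.01,0,0]]]' && python3 chk.py -.1776 &&
python3 -m jog '[[[0,-0.0001,-0.0014,0.005,0,0],[0,0,-0.0014,0.005,0,0],[0,-0.0001,-0.0014,0.005,0,0],[0,0,-0.0014,0.005,0,0]]]' && python3 chk.py -.1776 &&
python3 -m jog '[[[0,0,-0.0011,0.004,0,0],[0,-0.0001,-0.0011,0.004,0,0],[0,0,-0.0011,0.004,0,0]]]' && python3 chk.py -.1776 &&
python3 -m jog '[[[0,0,-0.0011,0.004,0,0],[0,-0.0001,-0.0011,0.004,0,0],[0,0,-0.0011,0.004,0,0]]]' && python3 chk.py -.1776 &&
python3 -m jog '[[[0,0,-0.0011,0.004,0,0],[0,-0.0001,-0.0011,0.004,0,0],[0,0,-0.0011,0.004,0,0]]]' && python3 chk.py -.1776 &&
python3 -m jog '[[[0,0,-0.0011,0.004,0,0],[0,-0.0001,-0.0011,0.004,0,0],[0,0,-0.0011,0.004,0,0]]]' && python3 chk.py -.1776 &&
python3 -m jog '[[[0,0,-0.0011,0.004,0,0],[0,-0.0001,-0.0011,0.004,0,0],[0,0,-0.0011,0.004,0,0]]]' && python3 chk.py -.1776 &&
python3 -m jog '[[[0,0,-0.0011,0.004,0,0],[0,-0.0001,-0.0011,0.004,0,0],[0,0,-0.0011,0.004,0,0]]]' && python3 chk.py -.1776 &&
python3 -m jog '[[[0,0,-0.0011,0.004,0,0],[0,-0.0001,-0.0011,0.004,0,0],[0,0,-0.0011,0.004,0,0]]]' && python3 chk.py -.1776 &&
python3 -m jog '[[[0,0,-0.0011,0.004,0,0],[0,-0.0001,-0.0011,0.004,0,0],[0,0,-0.0011,0.004,0,0]]]' && python3 chk.py -.1776 &&
python3 -m jog '[[[0,0,-0.0011,0.004,0,0],[0,-0.0001,-0.0011,0.004,0,0],[0,0,-0.0011,0.004,0,0]]]' && python3 chk.py -.1776 ) | grep tilt -A1
```

```text
t 10.5 tilt 0.1294 7.41 tool 7.49 pad [-2.124e-01 -1.760e-01 -1.437e-01 -2.160e-02  7.300e-03  2.800e-02
  1.140e-02  4.210e+02] f [ 6.1 -0.9 -5.9] w 0.0111 mid -0.17804999999999999
--
t 10.95 tilt 0.1482 8.49 tool 8.61 pad [-2.118e-01 -1.763e-01 -1.442e-01 -2.010e-02  7.800e-03  2.790e-02
  1.190e-02  4.150e+02] f [ 6.3 -1.2 -5.9] w 0.0109 mid -0.178
--
t 11.3 tilt 0.1594 9.14 tool 9.3 pad [-2.105e-01 -1.749e-01 -1.436e-01 -2.040e-02  6.100e-03  2.800e-02
  1.160e-02  4.100e+02] f [ 6.6 -1.2 -5.8] w 0.0108 mid -0.17704999999999999
--
t 11.65 tilt 0.1709 9.79 tool 10.0 pad [-2.117e-01 -1.750e-01 -1.436e-01 -1.970e-02  7.600e-03  2.770e-02
  1.170e-02  4.270e+02] f [ 6.1 -0.4 -6.2] w 0.0109 mid -0.17765
--
t 12.0 tilt 0.1823 10.45 tool 10.69 pad [-2.116e-01 -1.752e-01 -1.441e-01 -2.000e-02  8.000e-03  2.780e-02
  1.170e-02  4.320e+02] f [ 5.4  0.4 -5.9] w 0.0108 mid -0.17785
--
t 12.35 tilt 0.1937 11.1 tool 11.38 pad [-2.111e-01 -1.751e-01 -1.440e-01 -2.050e-02  6.200e-03  2.870e-02
  1.170e-02  4.280e+02] f [ 5.1 -0.7 -5.6] w 0.0108 mid -0.17754999999999999
--
t 12.7 tilt 0.2052 11.76 tool 12.08 pad [-2.105e-01 -1.755e-01 -1.435e-01 -2.040e-02  7.200e-03  2.800e-02
  1.170e-02  4.310e+02] f [ 4.5  0.3 -6.1] w 0.0109 mid -0.177
--
t 13.05 tilt 0.2166 12.41 tool 12.77 pad [-2.119e-01 -1.757e-01 -1.437e-01 -2.070e-02  7.900e-03  2.820e-02
  1.170e-02  4.390e+02] f [ 4.2 -0.2 -7.1] w 0.011 mid -0.1778
--
t 13.4 tilt 0.2286 13.1 tool 13.49 pad [-2.119e-01 -1.752e-01 -1.438e-01 -2.040e-02  7.500e-03  2.780e-02
  1.180e-02  4.360e+02] f [ 4.2  0.6 -7. ] w 0.0108 mid -0.17785
--
t 13.75 tilt 0.2404 13.77 tool 14.19 pad [-2.118e-01 -1.766e-01 -1.436e-01 -2.100e-02  6.500e-03  2.780e-02
  1.180e-02  4.390e+02] f [ 4.2  0.2 -6.2] w 0.0108 mid -0.1777
--
t 14.1 tilt 0.2518 14.43 tool 14.89 pad [-2.119e-01 -1.753e-01 -1.438e-01 -2.100e-02  7.300e-03  2.780e-02
  1.190e-02  4.430e+02] f [ 2.1  0.6 -6.6] w 0.011 mid -0.17785
```

```bash
(python3 -m jog '[[[0,0,-0.0012,0.004,0,0],[0,-0.0001,-0.0012,0.004,0,0],[0,0,-0.0012,0.004,0,0]]]' && python3 chk.py -.1776 &&
python3 -m jog '[[[0,0,-0.0012,0.004,0,0],[0,-0.0001,-0.0012,0.004,0,0],[0,0,-0.0012,0.004,0,0]]]' && python3 chk.py -.1776 &&
python3 -m jog '[[[0,0,-0.0012,0.004,0,0],[0,-0.0001,-0.0012,0.004,0,0],[0,0,-0.0012,0.004,0,0]]]' && python3 chk.py -.1776 &&
python3 -m jog '[[[0,0,-0.0012,0.004,0,0],[0,-0.0001,-0.0012,0.004,0,0],[0,0,-0.0012,0.004,0,0]]]' && python3 chk.py -.1776 &&
python3 -m jog '[[[0,0,-0.0012,0.004,0,0],[0,-0.0001,-0.0012,0.004,0,0],[0,0,-0.0012,0.004,0,0]]]' && python3 chk.py -.1776 &&
python3 -m jog '[[[0,-0.0001,-0.0023,0.008,0,0],[0,-0.0001,-0.0023,0.008,0,0],[0,-0.0001,-0.0023,0.008,0,0]]]' && python3 chk.py -.1776 &&
python3 -m jog '[[[0,-0.0001,-0.0023,0.008,0,0],[0,-0.0001,-0.0023,0.008,0,0],[0,-0.0001,-0.0023,0.008,0,0]]]' && python3 chk.py -.1776 &&
python3 -m jog '[[[0,-0.0001,-0.0023,0.008,0,0],[0,-0.0001,-0.0023,0.008,0,0],[0,-0.0001,-0.0023,0.008,0,0]]]' && python3 chk.py -.1776 &&
python3 -m jog '[[[0,-0.0001,-0.0018,0.006,0,0],[0,-0.0001,-0.0018,0.006,0,0]]]' && python3 chk.py -.1776 ) | grep tilt -A1 | grep -v -- --
```

```text
t 14.45 tilt 0.2644 15.15 tool 15.59 pad [-2.117e-01 -1.760e-01 -1.441e-01 -1.950e-02  6.700e-03  2.780e-02
  1.200e-02  4.490e+02] f [ 1.6  0.9 -6.1] w 0.0111 mid -0.1779
t 14.8 tilt 0.2769 15.86 tool 16.29 pad [-2.116e-01 -1.762e-01 -1.441e-01 -1.990e-02  7.300e-03  2.800e-02
  1.200e-02  4.530e+02] f [ 0.1  0.1 -5.7] w 0.011 mid -0.17785
t 15.15 tilt 0.2895 16.58 tool 16.98 pad [-2.120e-01 -1.760e-01 -1.443e-01 -2.050e-02  6.700e-03  2.790e-02
  1.190e-02  4.460e+02] f [-2.1 -0.5 -4.4] w 0.0106 mid -0.17815
t 15.5 tilt 0.302 17.31 tool 17.68 pad [-2.118e-01 -1.764e-01 -1.443e-01 -2.030e-02  6.200e-03  2.790e-02
  1.190e-02  4.610e+02] f [-4.2 -0.3 -4.8] w 0.0111 mid -0.17804999999999999
t 15.85 tilt 0.3145 18.02 tool 18.37 pad [-2.121e-01 -1.759e-01 -1.441e-01 -2.060e-02  6.900e-03  2.830e-02
  1.210e-02  4.600e+02] f [-6.2 -0.6 -3.7] w 0.011 mid -0.1781
t 16.2 tilt 0.339 19.43 tool 19.77 pad [-2.115e-01 -1.767e-01 -1.441e-01 -1.950e-02  7.000e-03  2.780e-02
  1.200e-02  4.640e+02] f [-6.  -0.7 -4.1] w 0.0106 mid -0.1778
t 16.55 tilt 0.3633 20.82 tool 21.15 pad [-2.122e-01 -1.767e-01 -1.443e-01 -2.040e-02  7.600e-03  2.750e-02
  1.210e-02  4.780e+02] f [-6.3 -0.2 -3.3] w 0.0108 mid -0.17825000000000002
t 16.9 tilt 0.3876 22.21 tool 22.53 pad [-2.119e-01 -1.773e-01 -1.444e-01 -2.090e-02  7.100e-03  2.790e-02
  1.210e-02  4.780e+02] f [-7.7 -1.1 -2.8] w 0.0106 mid -0.17815
t 17.15 tilt 0.4001 22.92 tool 23.21 pad [-2.117e-01 -1.775e-01 -1.443e-01 -2.010e-02  6.600e-03  2.780e-02
  1.220e-02  4.760e+02] f [-6.5 -0.3 -3.3] w 0.0112 mid -0.178
```

```bash
(python3 -m jog '[[[0,-0.0002,-0.0012,0.004,0,0],[0,-0.0001,-0.0012,0.004,0,0],[0,-0.0002,-0.0011,0.004,0,0]]]' && python3 chk.py -.178 &&
python3 -m jog '[[[0,-0.0002,-0.0012,0.004,0,0],[0,-0.0001,-0.0012,0.004,0,0],[0,-0.0002,-0.0011,0.004,0,0]]]' && python3 chk.py -.178 &&
python3 -m jog '[[[0,-0.0001,-0.0012,0.004,0,0],[0,-0.0001,-0.0012,0.004,0,0],[0,-0.0001,-0.0011,0.004,0,0]]]' && python3 chk.py -.178 &&
python3 -m jog '[[[0,-0.0001,-0.0012,0.004,0,0],[0,-0.0001,-0.0012,0.004,0,0],[0,-0.0001,-0.0011,0.004,0,0]]]' && python3 chk.py -.178 &&
python3 -m jog '[[[0,-0.0001,-0.0012,0.004,0,0],[0,-0.0001,-0.0012,0.004,0,0],[0,-0.0001,-0.0011,0.004,0,0]]]' && python3 chk.py -.178 &&
python3 -m jog '[[[0,-0.0001,-0.0012,0.004,0,0],[0,-0.0001,-0.0012,0.004,0,0],[0,-0.0001,-0.0011,0.004,0,0]]]' && python3 chk.py -.178 &&
python3 -m jog '[[[0,-0.0001,-0.0012,0.004,0,0],[0,-0.0001,-0.0012,0.004,0,0],[0,-0.0001,-0.0011,0.004,0,0]]]' && python3 chk.py -.178 &&
python3 -m jog '[[[0,-0.0001,-0.0012,0.004,0,0],[0,-0.0001,-0.0012,0.004,0,0],[0,-0.0001,-0.0011,0.004,0,0]]]' && python3 chk.py -.178 &&
python3 -m jog '[[[0,-0.0001,-0.0012,0.004,0,0],[0,-0.0001,-0.0012,0.004,0,0],[0,-0.0001,-0.0011,0.004,0,0]]]' && python3 chk.py -.178 &&
python3 -m jog '[[[0,-0.0001,-0.0012,0.004,0,0],[0,-0.0001,-0.0012,0.004,0,0],[0,-0.0001,-0.0011,0.004,0,0]]]' && python3 chk.py -.178 &&
python3 -m jog '[[[0,-0.0001,-0.0012,0.004,0,0],[0,-0.0001,-0.0012,0.004,0,0],[0,-0.0001,-0.0011,0.004,0,0]]]' && python3 chk.py -.178 &&
python3 -m jog '[[[0,-0.0001,-0.0012,0.004,0,0],[0,-0.0001,-0.0012,0.004,0,0],[0,-0.0001,-0.0011,0.004,0,0]]]' && python3 chk.py -.178 &&
python3 -m jog '[[[0,-0.0001,-0.0012,0.004,0,0],[0,-0.0001,-0.0012,0.004,0,0],[0,-0.0001,-0.0011,0.004,0,0]]]' && python3 chk.py -.178 &&
python3 -m jog '[[[0,-0.0001,-0.0012,0.004,0,0],[0,-0.0001,-0.0012,0.004,0,0],[0,-0.0001,-0.0011,0.004,0,0]]]' && python3 chk.py -.178 &&
python3 -m jog '[[[0,-0.0001,-0.0012,0.004,0,0],[0,-0.0001,-0.0012,0.004,0,0],[0,-0.0001,-0.0011,0.004,0,0]]]' && python3 chk.py -.178 ) | grep tilt -A1 | grep -v -- --
```

```text
t 17.5 tilt 0.4128 23.65 tool 23.85 pad [-2.127e-01 -1.778e-01 -1.444e-01 -2.060e-02  7.000e-03  2.740e-02
  1.230e-02  4.800e+02] f [-4.4  0.4 -4.1] w 0.0111 mid -0.17855
t 17.85 tilt 0.4256 24.39 tool 24.49 pad [-2.120e-01 -1.771e-01 -1.445e-01 -2.100e-02  6.600e-03  2.780e-02
  1.220e-02  4.850e+02] f [-5.   0.6 -3.3] w 0.011 mid -0.17825
t 18.2 tilt 0.4381 25.1 tool 25.15 pad [-2.118e-01 -1.772e-01 -1.447e-01 -2.010e-02  7.200e-03  2.810e-02
  1.220e-02  4.900e+02] f [-4.8 -0.5 -3.4] w 0.011 mid -0.17825
t 18.55 tilt 0.4504 25.8 tool 25.83 pad [-2.126e-01 -1.770e-01 -1.444e-01 -2.040e-02  7.200e-03  2.760e-02
  1.230e-02  4.980e+02] f [-2.   0.9 -3.9] w 0.0107 mid -0.1785
t 18.9 tilt 0.4629 26.52 tool 26.5 pad [-2.122e-01 -1.775e-01 -1.447e-01 -1.990e-02  6.800e-03  2.790e-02
  1.240e-02  4.980e+02] f [-1.2  1.1 -4.6] w 0.0106 mid -0.17845
t 19.25 tilt 0.4753 27.23 tool 27.17 pad [-2.123e-01 -1.776e-01 -1.450e-01 -2.060e-02  7.100e-03  2.740e-02
  1.230e-02  4.900e+02] f [ 0.5  2.3 -6.5] w 0.0113 mid -0.17864999999999998
t 19.6 tilt 0.4877 27.94 tool 27.84 pad [-2.121e-01 -1.774e-01 -1.448e-01 -2.080e-02  6.600e-03  2.790e-02
  1.230e-02  5.020e+02] f [ 2.5  2.2 -7.1] w 0.0106 mid -0.17845
t 19.95 tilt 0.5001 28.65 tool 28.51 pad [-2.116e-01 -1.781e-01 -1.445e-01 -1.990e-02  7.200e-03  2.780e-02
  1.250e-02  4.960e+02] f [ 5.3  2.4 -8.9] w 0.0108 mid -0.17804999999999999
t 20.3 tilt 0.5124 29.36 tool 29.18 pad [-2.121e-01 -1.776e-01 -1.447e-01 -1.960e-02  7.200e-03  2.800e-02
  1.250e-02  5.080e+02] f [ 5.1  3.1 -8.9] w 0.0107 mid -0.1784
t 20.65 tilt 0.5248 30.07 tool 29.85 pad [-2.016e-01 -1.677e-01 -1.345e-01 -2.100e-02  7.000e-03  2.770e-02
  1.260e-02  5.080e+02] f [ 5.7  3.2 -8.6] w 0.011 mid -0.16805
```

```bash
python3 -m jog '[[[0,0,0,0,0,0],[0,0,0,0,0,0],[0,0,0,0,0,0],[0,0,0,0,0,0],[0,0,0,0,0,0]]]'>/dev/null; python3 chk.py -.178
python3 -m jog '[[[0,0,0,0,0,0],[0,0,0,0,0,0],[0,0,0,0,0,0],[0,0,0,0,0,0],[0,0,0,0,0,0]]]'>/dev/null; python3 chk.py -.178
python3 -m jog '[[[0,0,0,0,0,0],[0,0,0,0,0,0],[0,0,0,0,0,0],[0,0,0,0,0,0],[0,0,0,0,0,0]]]'>/dev/null; python3 chk.py -.178
```

```text
t 21.2 tilt 0.5252 30.09 tool 29.83 pad [-1.21e-01 -8.75e-02 -5.47e-02 -2.08e-02  7.10e-03  2.80e-02  1.26e-02
  5.27e+02] f [ 4.9  3.5 -7.8] w 0.0108 mid -0.08785
t 21.75 tilt 0.5251 30.09 tool 29.83 pad [-7.30e-02 -4.13e-02 -9.80e-03 -2.05e-02  7.30e-03  2.84e-02  1.27e-02
  5.18e+02] f [ 6.   3.  -7.2] w 0.0112 mid -0.0414
t 22.3 tilt 0.5251 30.09 tool 29.83 pad [-7.30e-02 -4.11e-02 -9.80e-03 -1.99e-02  7.40e-03  2.88e-02  1.28e-02
  5.18e+02] f [ 5.6  3.4 -7. ] w 0.0106 mid -0.0414
```

```bash
for i in 1; do
python3 -m jog '[[[0,0.0002,0.003,-0.01,0,0],[0,0.0003,0.0057,-0.02,0,0],[0,0.0003,0.0057,-0.02,0,0],[0,0.0003,0.0057,-0.02,0,0],[0,0.0003,0.0057,-0.02,0,0]]]'>/dev/null
python3 -m jog '[[[0,0.0003,0.0057,-0.02,0,0],[0,0.0003,0.0057,-0.02,0,0],[0,0.0003,0.0057,-0.02,0,0],[0,0.0003,0.0057,-0.02,0,0],[0,0.0003,0.0057,-0.02,0,0]]]'>/dev/null
python3 -m jog '[[[0,0.0003,0.0057,-0.02,0,0],[0,0.0003,0.0057,-0.02,0,0],[0,0.0003,0.0057,-0.02,0,0],[0,0.0003,0.0057,-0.02,0,0],[0,0.0003,0.0057,-0.02,0,0]]]'>/dev/null; python3 chk.py -.178
python3 -m jog '[[[0,0.0003,0.0057,-0.02,0,0],[0,0.0003,0.0057,-0.02,0,0],[0,0.0003,0.0057,-0.02,0,0],[0,0.0003,0.0057,-0.02,0,0],[0,0.0003,0.0057,-0.02,0,0]]]'>/dev/null
python3 -m jog '[[[0,0.0003,0.0057,-0.02,0,0],[0,0.0003,0.0057,-0.02,0,0],[0,0.0003,0.0057,-0.02,0,0]]]'>/dev/null; python3 chk.py -.178
done
```

```text
t 23.85 tilt 0.2382 13.65 tool 13.12 pad [-7.19e-02 -4.19e-02 -1.20e-02 -2.02e-02  7.40e-03  2.82e-02  1.21e-02
  4.45e+02] f [ 5.8  3.4 -0.5] w 0.0107 mid -0.04195
t 24.7 tilt 0.0782 4.48 tool 3.97 pad [-7.29e-02 -4.20e-02 -1.38e-02 -1.92e-02  8.20e-03  2.82e-02  1.17e-02
  3.92e+02] f [6.  5.  0.5] w 0.011 mid -0.04335
```

```bash
python3 -m jog '[[[0,0.0003,0.0057,-0.018,0,0],[0,0.0003,0.0057,-0.018,0,0],[0,0.0003,0.0057,-0.018,0,0],[0,0.0002,0.0052,-0.015,0,0],[0,0,0.001,0,0,0]]]'>/dev/null; python3 chk.py -.178
python3 -m jog '[[[0,0,0.001,0,0,0],[0,0,0.001,0,0,0],[0,0,0,0,0,0]]]'>/dev/null; python3 chk.py -.178; python3 -c "
from h import *
plan(rp(-.285,0,-.017),6.1)"
```

```text
t 25.25 tilt -0.0009 -0.05 tool 0.04 pad [-7.21e-02 -4.15e-02 -1.44e-02 -2.00e-02  7.80e-03  2.84e-02  1.17e-02
  3.50e+02] f [-2.1  5.5 31.6] w 0.0109 mid -0.04325
t 25.6 tilt -0.0032 -0.18 tool 0.08 pad [-7.30e-02 -4.26e-02 -1.41e-02 -1.99e-02  8.50e-03  2.84e-02  1.18e-02
  3.66e+02] f [-6.4  3.9 44.7] w 0.0108 mid -0.04355
t 25.65 p [ 0.4175 -0.0148  0.0351] w 0.0106 f [-6.3  4.  43.9] | turn [-0.001  0.001 -0.   ] 1 rows | shift mm [ 0.7 -2.8  2.1] 1 rows [ 0.7 -2.8  2.1]
```

```bash
python3 -m jog '[[[0,0,-0.002,0,0,0],[0,0,0,0,0,0],[0,0,0,0,0,0]]]' 0.034 20 
python3 -m jog '[[[0,0,-0.03,0,0,0],[0,0,-0.04,0,0,0],[0,0,-0.04,0,0,0],[0,0,0,0,0,-0.143],[0,0,0,0,0,-0.143]]]' >/dev/null
python3 -m jog '[[[0,0,0,0,0,-0.143],[0,0,0,0,0,-0.143],[0,0,0,0,0,-0.143],[0,0,0,0,0,-0.143],[0,0,0,0,0,-0.143]]]' 0.065 >/dev/null
python3 -m jog '[[[0,0,0,0,0,-0.143],[0,0,0,0,0,-0.143],[0,0,0,0,0,-0.143],[0,0,0,0,0,-0.141],[0,0,0,0,0,0]]]' >/dev/null
python3 -c "
from h import *
plan(rp(-.046,0,.05),96.1)
p,d=grab('top','t1.png');grab('scene','s1.png');print(trays(p,d))"
```

```text
t: 25.95
ee_pos: [0.4151, -0.0149, 0.0343]
orientation: [-2.098, -2.334, 0.006]
ft_force: [-0.2, -0.1, 0.2]
width: 0.0325
grip_force: 0.0
t 27.45 p [ 0.4154 -0.0148  0.1438] w 0.0652 f [-0.4 -0.2  0. ] | turn [-0.    -0.006  0.002] 1 rows | shift mm [-238.3    0.5   43.8] 6 rows [-39.7   0.1   7.3]
{'red': (array([ 0.5884, -0.3022]), array([0.137 , 0.1389]), -86.7, 2023), 'green': (array([0.4243, 0.2652]), array([0.1373, 0.1346]), 74.3, 1531)}
```

View pics/s1.png

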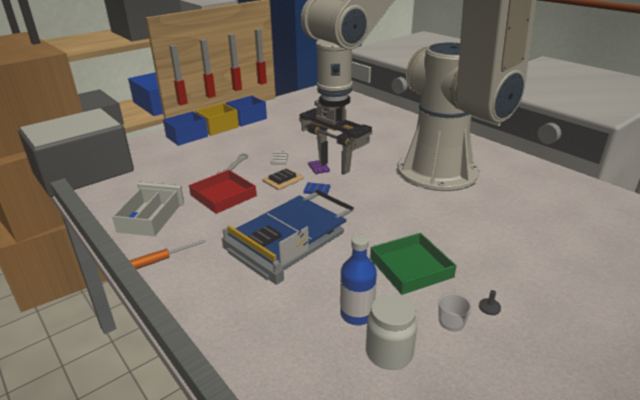

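```bash
python3 -m jog '[[[-0.04,0,0,0,0,0],[-0.04,0,0,0,0,0],[-0.04,0,0,0,0,0],[-0.04,0,0,0,0,0],[-0.04,0,0,0,0,0]]]' >/dev/null
python3 -m jog '[[[-0.038,0,0,0,0.0,0],[0,0,0.025,0,0,0],[0,0,0,0,0,0],[0,0,0,0,0,0]]]' >/dev/null
python3 -c "
from h import *
plan(rp(-.046,0,.0025),96.1)
p,d=grab('top','t2.png');p2,d=grab('scene');u,v=pix('scene',rp(-.046,0,0)).astype(int);crop(p2,u-50,v-50,u+50,v+30,6,'c5.png')"
```

```text
t 28.45 p [0.6511 0.0105 0.1174] w 0.0647 f [ 0.1 -0.5  0.1] | turn [ 0.    -0.007 -0.002] 1 rows | shift mm [-1.2  0.4 64.9] 2 rows [-0.6  0.2 32.5]
```

View pics/c5.png

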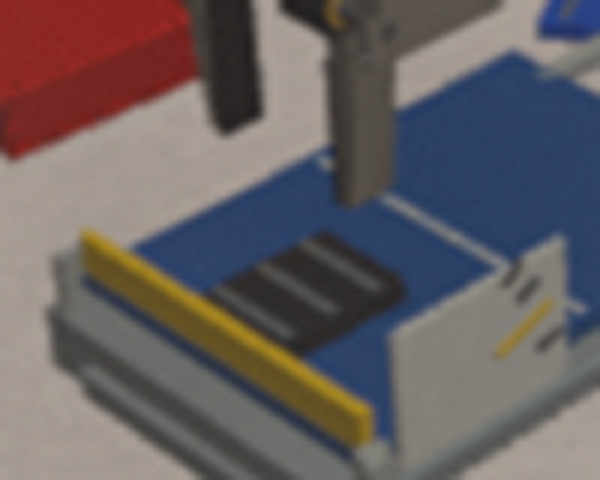

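```bash
python3 -m jog '[[[0,0,0.03,0,0,0],[0,0,0.025,0,0,0],[-0.001,0,0.0095,0,0.006,0],[0,0,0,0,0,0],[0,0,0,0,0,0]]]' >/dev/null
python3 -m jog '[[[0,0,0,0,0,0],[0,0,0,0,0,0],[0,0,0,0,0,0],[0,0,0,0,0,0]]]' 0.03 25
python3 -m jog '[[[0,0,-0.01,0,0,0],[0,0,-0.03,0,0,0],[0,0,-0.04,0,0,0],[0,0,-0.04,0,0,0],[0,0,-0.03,0,0,0]]]'
python3 -c "
from h import *
plan([.4243,.2655,.2],74.5)"
```

```text
t: 29.45
ee_pos: [0.6539, 0.0106, 0.0548]
orientation: [0.166, -3.129, 0.001]
ft_force: [-1.6, -0.4, 7.0]
width: 0.0499
grip_force: 25.0
t: 29.95
ee_pos: [0.6552, 0.0108, 0.2069]
orientation: [0.166, -3.129, 0.001]
ft_force: [1.1, 1.0, 0.0]
width: 0.0499
grip_force: 25.0
t 29.95 p [0.6552 0.0108 0.2069] w 0.0499 f [1.1 1.  0. ] | turn [-0.002 -0.008  0.377] 3 rows | shift mm [290.6 183.8   6.9] 8 rows [36.3 23.   0.9]
```

```bash
python3 -m jog '[[[0,0,0,0,0,0.126],[0,0,0,0,-0.008,0.126],[0,0,0,0,0,0.125],[0.048,0,0,0,0,0],[0.048,0,0,0,0,0]]]' >/dev/null
python3 -m jog '[[[0.048,0,0,0,0,0],[0.037,0.034,0,0,0,0],[0.037,0.034,0,0,0,0],[0.037,0.034,0,0,0,0],[0.037,0.034,0,0,0,0]]]' >/dev/null
python3 -m jog '[[[0,0.034,0.02,0,0,0],[0,0,0.04,0,0,0],[0,0,0,0,0,0],[0,0,0,0,0,0]]]' 
python3 -c "
from h import *
p,d=grab('top','t3.png');print(trays(p,d))
plan([.4206,.252,.01],74.5)"
```

```text
t: 31.35
ee_pos: [0.4186, 0.2512, 0.144]
orientation: [-0.423, -3.11, 0.005]
ft_force: [1.0, -0.2, -0.1]
width: 0.0492
grip_force: 25.0
{'red': (array([ 0.5888, -0.3023]), array([0.138 , 0.1387]), -87.0, 2037), 'green': (array([0.4239, 0.2651]), array([0.1369, 0.1348]), 74.5, 402)}
t 31.4 p [0.4195 0.2514 0.1449] w 0.0497 f [ 0.9  0.5 -0.4] | turn [-0.002 -0.001 -0.001] 1 rows | shift mm [ -0.9   0.8 134.9] 3 rows [-0.3  0.3 45. ]
```

```bash
python3 -m jog '[[[-0.001,0,0.04,0,0,0],[0,0.001,0.04,0,0,0],[0,0,0.035,0,0,0],[0,0,0.014,0,0,0],[0,0,0.004,0,0,0]]]' >/dev/null
python3 -m jog '[[[0,0,0.001,0,0,0],[0,0,0,0,0,0],[0,0,0,0,0,0]]]'
python3 -m jog '[[[0,0,0,0,0,0],[0,0,0,0,0,0],[0,0,0,0,0,0]]]' 0.056
python3 -m jog '[[[0,0,-0.01,0,0,0],[0,0,-0.03,0,0,0],[0,0,-0.04,0,0,0],[0,0,-0.045,0,0,0],[0,0,-0.045,0,0,0]]]'
python3 -c "
from h import *
p,d=grab('top','t4.png');p,d=grab('scene','s4.png');u,v=pix('scene',[.42,.26,.02]).astype(int);crop(p,u-60,v-45,u+60,v+45,5,'c6.png')
plan([.402,-.2665,.2],94.1)"
```

```text
t: 32.2
ee_pos: [0.4212, 0.2526, 0.0111]
orientation: [0.424, 3.113, -0.001]
ft_force: [0.1, 0.1, -0.7]
width: 0.0501
grip_force: 25.0
t: 32.5
ee_pos: [0.4204, 0.2523, 0.01]
orientation: [-0.424, -3.112, 0.003]
ft_force: [-0.3, -0.8, 0.4]
width: 0.0558
grip_force: 0.0
t: 33.0
ee_pos: [0.42, 0.2522, 0.182]
orientation: [-0.424, -3.111, 0.003]
ft_force: [0.2, -0.5, 0.6]
width: 0.0563
grip_force: 0.0
t 33.1 p [0.4236 0.2544 0.186 ] w 0.0561 f [ 0.9 -0.   0.3] | turn [ 0.004  0.006 -0.342] 3 rows | shift mm [  58.8 -518.   -14. ] 11 rows [  5.3 -47.1  -1.3]
```

View pics/c6.png

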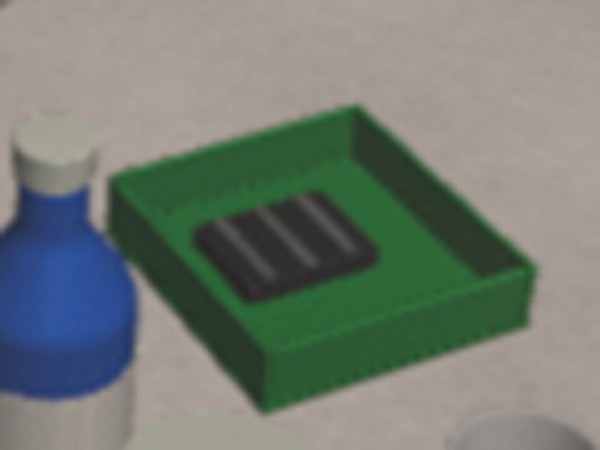

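The first pad lies flat in the green tray. Next I measure the second pad's pose and go to it.

```bash
python3 -m jog '[[[0,0,0,0,0,-0.114],[0,0,0,0,0,-0.114],[0,0,0,0,0,-0.114],[0.01,-0.047,0,0,0,0],[0.01,-0.047,0,0,0,0]]]' 0.068 20 >/dev/null
python3 - <<'E'
from h import *
p=cv2.imread('pics/t4.png')[:,:,::-1];d=np.load('pics/t4_d.npy')
C=cloud('top',d);q=p.astype(int);X,Y,Z=C[...,0],C[...,1],C[...,2]
m=(q.max(2)<95)&(q.max(2)-q.min(2)<25)&(Z>.012)&(Z<.05)&(X>.34)&(X<.46)&(Y<-.2)&(Y>-.33);print('blk',rect(C,m),np.median(Z[m]))
m=(Z>.0165)&(Z<.05)&(X>.33)&(X<.47)&(Y<-.2)&(Y>-.33);print('pad',rect(C,m),np.median(Z[m]))
E
python3 -m jog '[[[0.01,-0.047,0,0,0,0],[0.01,-0.047,0,0,0,0],[0.01,-0.047,0,0,0,0],[0.01,-0.047,0,0,0,0],[0,-0.047,0,0,0,0]]]' >/dev/null
python3 -m jog '[[[0,-0.047,0.01,0,0,0],[0,-0.047,0.01,0,0,0],[0,-0.047,0.02,0,0,0],[0,-0.047,0.03,0,0,0],[0,0,0,0,0,0]]]'
python3 -c "
from h import *
plan([.402,-.2665,.0135],94.1)"
```

```text
blk (array([ 0.4068, -0.2619]), array([0.067 , 0.0494]), 2.4, 385) 0.021129092764085255
pad (array([ 0.4064, -0.2616]), array([0.0691, 0.0507]), 2.9, 410) 0.021145580559149724
t: 34.6
ee_pos: [0.3956, -0.2648, 0.1111]
orientation: [0.106, -3.135, 0.0]
ft_force: [0.3, -0.3, -0.3]
width: 0.0681
grip_force: 0.0
t 34.6 p [ 0.3956 -0.2648  0.1111] w 0.0681 f [ 0.3 -0.3 -0.3] | turn [-0.    -0.005 -0.004] 1 rows | shift mm [-6.3 -2.1 97.6] 3 rows [-2.1 -0.7 32.5]
```

```bash
python3 -m jog '[[[-0.0109,0.003,0.03,0,0,0.021],[0,0,0.035,0,-0.005,0],[0,0,0.022,0,0,0],[0,0,0.0105,0,0,0],[0,0,0,0,0,0]]]' 
python3 -m jog '[[[0,0,0,0,0,0],[0,0,0,0,0,0],[0,0,0,0,0,0],[0,0,0,0,0,0]]]' 0.03 20
python3 -m jog '[[[0,0,-0.01,0,0,0],[0,0,-0.03,0,0,0],[0,0,-0.04,0,0,0],[0,0,-0.045,0,0,0],[0,0,0,0,0,0]]]'
python3 -c "
from h import *
plan(rp(-.18,0,.1),96.1)
print(padx(0))"
```

```text
t: 35.1
ee_pos: [0.4067, -0.2571, 0.0158]
orientation: [-0.08, 3.14, -0.0]
ft_force: [0.3, 1.0, -0.3]
width: 0.0678
grip_force: 0.0
t: 35.5
ee_pos: [0.4084, -0.2586, 0.0178]
orientation: [-0.079, 3.136, -0.004]
ft_force: [-0.1, 0.7, 7.9]
width: 0.0496
grip_force: 20.0
t: 36.0
ee_pos: [0.4101, -0.2599, 0.1476]
orientation: [-0.078, 3.13, -0.011]
ft_force: [-0.1, -0.3, -0.2]
width: 0.0497
grip_force: 20.0
t 36.0 p [ 0.4101 -0.2599  0.1476] w 0.0497 f [-0.1 -0.3 -0.2] | turn [-0.007  0.01  -0.056] 1 rows | shift mm [-135.5  243.6   -2.4] 6 rows [-22.6  40.6  -0.4]
None
```

```bash
python3 -m jog '[[[0,0,0,0,0.008,-0.056],[-0.0226,0.0406,0,0,0,0],[-0.0226,0.0406,0,0,0,0],[-0.0226,0.0406,0,0,0,0],[-0.0226,0.0406,0,0,0,0]]]' >/dev/null
python3 -m jog '[[[-0.0226,0.0406,0,0,0,0],[-0.0226,0.0406,0,0,0,0],[0,0,0.045,0,0,0],[0,0,0.025,0,0,0],[0,0,0,0,0,0]]]' 
python3 -c "
from h import *
plan(rp(-.18,0,.006),96.1)
p,d=grab('scene');u,v=pix('scene',rp(-.18,0,.02)).astype(int);crop(p,u-50,v-45,u+50,v+35,6,'c7.png')"
```

```text
t: 37.05
ee_pos: [0.5121, -0.001, 0.0667]
orientation: [0.168, -3.124, 0.002]
ft_force: [-0.6, -0.4, -0.4]
width: 0.0497
grip_force: 20.0
t 37.05 p [ 0.5121 -0.001   0.0667] w 0.0497 f [-0.6 -0.4 -0.4] | turn [-0.001 -0.013  0.001] 1 rows | shift mm [-6.6 -3.  10.7] 1 rows [-6.6 -3.  10.7]
```

View pics/c7.png

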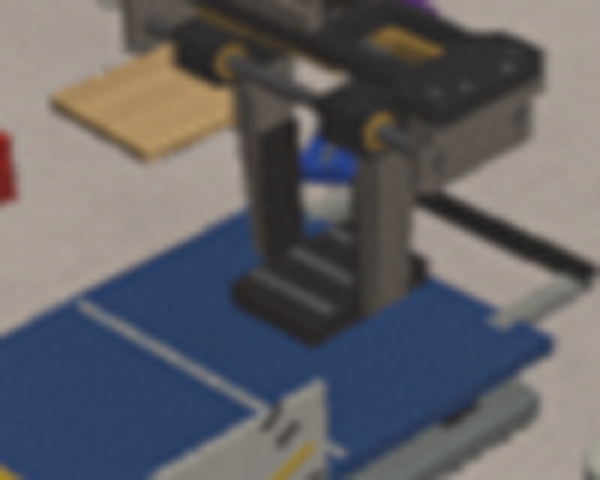

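Pad is held level just above the upper half. Setting it down by feel.

```bash
python3 -m jog '[[[-0.0066,-0.003,0.004,0,-0.013,0],[0,0,0.003,0,0,0],[0,0,0.001,0,0,0],[0,0,0,0,0,0],[0,0,0,0,0,0]]]'
python3 -m jog '[[[0,0,0.001,0,0,0],[0,0,0.001,0,0,0],[0,0,0,0,0,0]]]'
python3 -c "
from h import *
plan(rp(-.18,0,.006),96.1);print(padx(0))"
```

```text
t: 37.6
ee_pos: [0.5229, -0.004, 0.063]
orientation: [-0.166, 3.129, -0.002]
ft_force: [0.0, -0.1, -0.9]
width: 0.0496
grip_force: 20.0
t: 37.9
ee_pos: [0.5227, -0.0038, 0.0604]
orientation: [-0.166, 3.129, -0.002]
ft_force: [0.2, -0.5, -0.7]
width: 0.0497
grip_force: 20.0
t 37.9 p [ 0.5227 -0.0038  0.0604] w 0.0497 f [ 0.2 -0.5 -0.7] | turn [-0.002  0.008 -0.   ] 1 rows | shift mm [3.6 0.9 4.4] 1 rows [3.6 0.9 4.4]
[-2.028e-01 -1.619e-01 -1.413e-01 -2.420e-02  4.000e-04  2.890e-02
  1.410e-02  2.980e+02]
```

```bash
python3 -m jog '[[[0.002,0,0.001,0,0.008,0],[0,0,0.001,0,0,0],[0,0,0,0,0,0]]]' | egrep 'ee|ft'
python3 -m jog '[[[0,0,0.001,0,0,0],[0,0,0,0,0,0],[0,0,0,0,0,0]]]'| egrep 'ee|ft'
python3 -m jog '[[[0,0,0.001,0,0,0],[0,0,0,0,0,0],[0,0,0,0,0,0]]]'| egrep 'ee|ft'
```

```text
ee_pos: [0.5207, -0.004, 0.0583]
ft_force: [-0.5, -0.4, -0.6]
ee_pos: [0.5208, -0.004, 0.0578]
ft_force: [-1.7, 0.4, 5.3]
ee_pos: [0.5209, -0.004, 0.0576]
ft_force: [-5.2, 0.9, 17.3]
```

```bash
python3 -m jog '[[[0,0,-0.0013,0,0,0],[0,0,0,0,0,0],[0,0,0,0,0,0]]]' | egrep 'ee|ft'
python3 -m jog '[[[0,0,0,0,0,0],[0,0,0,0,0,0],[0,0,0,0,0,0]]]' 0.062 | egrep ee
python3 -m jog '[[[0,0,-0.01,0,0,0],[0,0,-0.025,0,0,0],[0,0,-0.04,0,0,0],[0,0,-0.025,0,0,0],[0.036,0,0,0,0,0.14]]]' | egrep ee
python3 -m jog '[[[0,0,0,0,0,0.143],[0,0,0,0,0,0.143],[0,0,0,0,0,0.143],[0,0,0,0,0,0.143],[0,0,0,0,0,0.143]]]' 0.032 >/dev/null
python3 -m jog '[[[0,0,0,0,0,0.143],[0,0,0,0,0,0.143],[0,0,0,0,0,0.143],[0,0,0,0,0,0.143],[0,0,0,0,0,0.143]]]' >/dev/null
python3 -m jog '[[[0,-0.033,0,0,0,0],[0,-0.033,0,0,0,0],[0,0,0,0,0,0],[0,0,0,0,0,0]]]' >/dev/null
python3 -c "
from h import *
plan([.4175,-.0148,.035],6.1);print(padx(0,'c8.png'))"
```

```text
ee_pos: [0.521, -0.004, 0.0578]
ft_force: [-0.1, 0.1, 2.9]
ee_pos: [0.5207, -0.004, 0.0576]
ee_pos: [0.4908, -0.0076, 0.1625]
t 41.35 p [ 0.4196 -0.0148  0.1586] w 0.0319 f [ 0.1 -0.2  0.4] | turn [0.001 0.002 0.   ] 1 rows | shift mm [  0.2  -2.1 123.6] 3 rows [ 0.1 -0.7 41.2]
[-2.111e-01 -1.725e-01 -1.425e-01 -2.120e-02  6.200e-03  2.700e-02
  1.150e-02  3.780e+02]
```

View pics/c8.png

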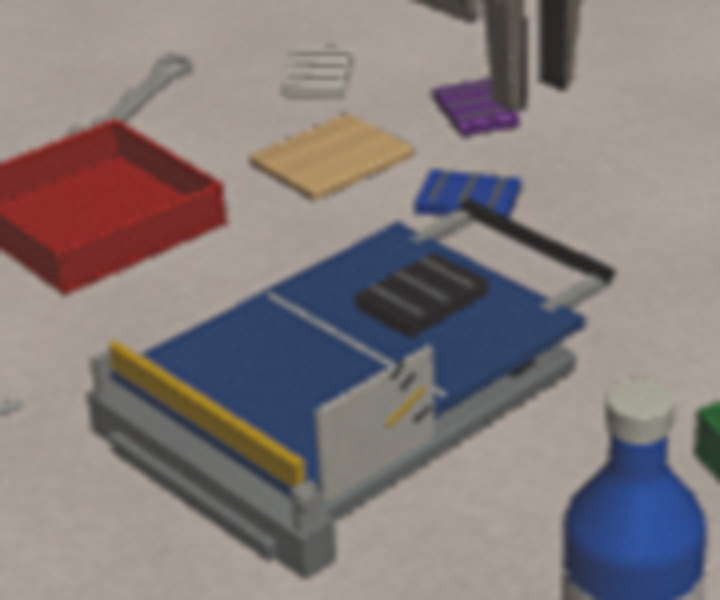

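Pad 2 lies in the upper half and the board is empty. Now I grip the handle and lift.

```bash
python3 -m jog '[[[0,-0.002,0.04,0,0,0],[0,0,0.04,0,0,0],[0,0,0.03,0,0,0],[0,0,0.013,0,0,0],[0,0,0,0,0,0]]]' |egrep 'ee|ft'
python3 -m jog '[[[0,0,0,0,0,0],[0,0,0,0,0,0],[0,0,0,0,0,0],[0,0,0,0,0,0]]]' 0.005 35 |egrep 'ee|ft|wid'
python3 chk.py -.1768 &&
python3 -m jog '[[[0,-0.0002,-0.0043,0.015,0,0],[0,-0.0002,-0.0043,0.015,0,0],[0,-0.0002,-0.0043,0.015,0,0],[0,-0.0002,-0.0043,0.015,0,0],[0,-0.0002,-0.0043,0.015,0,0]]]' >/dev/null; python3 chk.py -.1768
```

```text
ee_pos: [0.4172, -0.015, 0.0332]
ft_force: [0.1, 0.4, 0.5]
ee_pos: [0.4175, -0.0152, 0.0356]
ft_force: [-2.3, -0.4, 6.7]
width: 0.0109
t 42.3 tilt -0.0014 -0.08 tool 0.11 pad [-2.111e-01 -1.732e-01 -1.427e-01 -2.150e-02  7.400e-03  2.780e-02
  1.150e-02  3.930e+02] f [-2.3 -0.4  6.7] w 0.0109 mid -0.1769
t 42.85 tilt 0.0727 4.16 tool 4.34 pad [-2.105e-01 -1.738e-01 -1.430e-01 -2.000e-02  7.000e-03  2.770e-02
  1.180e-02  3.990e+02] f [ 0.3 -1.  -5.1] w 0.011 mid -0.17675
```

```bash
(python3 -m jog '[[[0,-0.0002,-0.0035,0.012,0,0],[0,-0.0002,-0.0035,0.012,0,0],[0,-0.0002,-0.0035,0.012,0,0],[0,-0.0001,-0.003,0.01,0,0],[0,-0.0001,-0.003,0.01,0,0]]]' && python3 chk.py -.1768 &&
python3 -m jog '[[[0,-0.0001,-0.0015,0.005,0,0],[0,0,-0.0015,0.005,0,0],[0,-0.0001,-0.0015,0.005,0,0],[0,0,-0.0015,0.005,0,0]]]' && python3 chk.py -.1768 &&
python3 -m jog '[[[0,0,-0.0012,0.004,0,0],[0,-0.0001,-0.0012,0.004,0,0],[0,0,-0.0011,0.004,0,0]]]' && python3 chk.py -.1768 &&
python3 -m jog '[[[0,0,-0.0012,0.004,0,0],[0,-0.0001,-0.0012,0.004,0,0],[0,0,-0.0011,0.004,0,0]]]' && python3 chk.py -.1768 &&
python3 -m jog '[[[0,0,-0.0012,0.004,0,0],[0,-0.0001,-0.0012,0.004,0,0],[0,0,-0.0011,0.004,0,0]]]' && python3 chk.py -.1768 &&
python3 -m jog '[[[0,0,-0.0012,0.004,0,0],[0,-0.0001,-0.0012,0.004,0,0],[0,0,-0.0011,0.004,0,0]]]' && python3 chk.py -.1768 &&
python3 -m jog '[[[0,0,-0.0012,0.004,0,0],[0,-0.0001,-0.0012,0.004,0,0],[0,0,-0.0011,0.004,0,0]]]' && python3 chk.py -.1768 &&
python3 -m jog '[[[0,0,-0.0012,0.004,0,0],[0,-0.0001,-0.0012,0.004,0,0],[0,0,-0.0011,0.004,0,0]]]' && python3 chk.py -.1768 &&
python3 -m jog '[[[0,0,-0.0012,0.004,0,0],[0,-0.0001,-0.0012,0.004,0,0],[0,0,-0.0011,0.004,0,0]]]' && python3 chk.py -.1768 &&
python3 -m jog '[[[0,0,-0.0012,0.004,0,0],[0,-0.0001,-0.0012,0.004,0,0],[0,0,-0.0011,0.004,0,0]]]' && python3 chk.py -.1768 &&
python3 -m jog '[[[0,0,-0.0012,0.004,0,0],[0,-0.0001,-0.0012,0.004,0,0],[0,0,-0.0011,0.004,0,0]]]' && python3 chk.py -.1768 &&
python3 -m jog '[[[0,0,-0.0012,0.004,0,0],[0,-0.0001,-0.0012,0.004,0,0],[0,0,-0.0011,0.004,0,0]]]' && python3 chk.py -.1768 &&
python3 -m jog '[[[0,0,-0.0012,0.004,0,0],[0,-0.0001,-0.0012,0.004,0,0],[0,0,-0.0011,0.004,0,0]]]' && python3 chk.py -.1768 &&
python3 -m jog '[[[0,0,-0.0012,0.004,0,0],[0,-0.0001,-0.0012,0.004,0,0],[0,0,-0.0011,0.004,0,0]]]' && python3 chk.py -.1768 &&
python3 -m jog '[[[0,0,-0.0012,0.004,0,0],[0,-0.0001,-0.0012,0.004,0,0],[0,0,-0.0011,0.004,0,0]]]' && python3 chk.py -.1768 &&
python3 -m jog '[[[0,0,-0.0012,0.004,0,0],[0,-0.0001,-0.0012,0.004,0,0],[0,0,-0.0011,0.004,0,0]]]' && python3 chk.py -.1768 ) | egrep 'tilt|mid' | sed 's/pad.*\[/[/'
```

```text
t 43.4 tilt 0.1299 7.44 tool 7.54 [-2.114e-01 -1.751e-01 -1.428e-01 -2.100e-02  7.900e-03  2.750e-02
  1.190e-02  4.270e+02] f [ 1.7 -3.7 -5.6] w 0.0105 mid -0.1771
t 43.85 tilt 0.1504 8.62 tool 8.67 [-2.112e-01 -1.748e-01 -1.430e-01 -2.050e-02  6.700e-03  2.750e-02
  1.210e-02  4.300e+02] f [ 2.4 -3.6 -5.5] w 0.0105 mid -0.17709999999999998
t 44.2 tilt 0.1627 9.32 tool 9.36 [-2.102e-01 -1.734e-01 -1.427e-01 -1.980e-02  7.100e-03  2.720e-02
  1.200e-02  4.190e+02] f [ 2.5 -4.6 -5.9] w 0.0108 mid -0.17645
t 44.55 tilt 0.1747 10.01 tool 10.05 [-2.108e-01 -1.751e-01 -1.429e-01 -2.120e-02  6.000e-03  2.730e-02
  1.200e-02  4.310e+02] f [ 2.4 -5.  -5.8] w 0.0106 mid -0.17685
t 44.9 tilt 0.1868 10.7 tool 10.74 [-2.105e-01 -1.748e-01 -1.430e-01 -2.040e-02  6.200e-03  2.730e-02
  1.220e-02  4.280e+02] f [ 1.5 -5.3 -5.5] w 0.011 mid -0.17675
t 45.25 tilt 0.1989 11.4 tool 11.43 [-2.110e-01 -1.748e-01 -1.435e-01 -2.100e-02  7.000e-03  2.730e-02
  1.190e-02  4.360e+02] f [ 1.3 -5.  -5.5] w 0.0108 mid -0.17725
t 45.6 tilt 0.211 12.09 tool 12.13 [-2.112e-01 -1.751e-01 -1.433e-01 -2.090e-02  6.500e
[... 925 characters left out ...]
.0107 mid -0.177
t 47.7 tilt 0.2841 16.28 tool 16.3 [-2.117e-01 -1.756e-01 -1.433e-01 -2.180e-02  6.900e-03  2.730e-02
  1.230e-02  4.520e+02] f [ 0.3 -5.1 -4.9] w 0.0109 mid -0.1775
t 48.05 tilt 0.2963 16.98 tool 16.99 [-2.107e-01 -1.751e-01 -1.435e-01 -2.030e-02  6.200e-03  2.740e-02
  1.260e-02  4.560e+02] f [-0.1 -5.6 -6.1] w 0.0108 mid -0.17709999999999998
t 48.4 tilt 0.3085 17.67 tool 17.69 [-2.106e-01 -1.753e-01 -1.433e-01 -2.130e-02  7.100e-03  2.760e-02
  1.230e-02  4.620e+02] f [ 0.2 -5.3 -4.7] w 0.0111 mid -0.17695
t 48.75 tilt 0.3206 18.37 tool 18.38 [-2.112e-01 -1.764e-01 -1.435e-01 -2.120e-02  6.700e-03  2.720e-02
  1.240e-02  4.680e+02] f [ 0.2 -5.3 -5.3] w 0.0108 mid -0.17735
```

Also good. Faster to about 23.3°, then fine steps.

```bash
(python3 -m jog '[[[0,-0.0001,-0.0023,0.008,0,0],[0,-0.0001,-0.0023,0.008,0,0],[0,-0.0001,-0.0023,0.008,0,0]]]' && python3 chk.py -.1772 &&
python3 -m jog '[[[0,-0.0001,-0.0023,0.008,0,0],[0,-0.0001,-0.0023,0.008,0,0],[0,-0.0001,-0.0023,0.008,0,0]]]' && python3 chk.py -.1772 &&
python3 -m jog '[[[0,-0.0001,-0.0023,0.008,0,0],[0,-0.0001,-0.0023,0.008,0,0],[0,-0.0001,-0.0023,0.008,0,0]]]' && python3 chk.py -.1772 &&
python3 -m jog '[[[0,0,-0.0012,0.004,0,0],[0,-0.0001,-0.0012,0.004,0,0],[0,0,-0.0011,0.004,0,0]]]' && python3 chk.py -.1772 &&
python3 -m jog '[[[0,0,-0.0012,0.004,0,0],[0,-0.0001,-0.0012,0.004,0,0],[0,0,-0.0011,0.004,0,0]]]' && python3 chk.py -.1772 &&
python3 -m jog '[[[0,0,-0.0012,0.004,0,0],[0,-0.0001,-0.0012,0.004,0,0],[0,-0.0001,-0.0011,0.004,0,0]]]' && python3 chk.py -.1772 &&
python3 -m jog '[[[0,0,-0.0012,0.004,0,0],[0,-0.0001,-0.0012,0.004,0,0],[0,-0.0001,-0.0011,0.004,0,0]]]' && python3 chk.py -.1772 &&
python3 -m jog '[[[0,0,-0.0012,0.004,0,0],[0,-0.0001,-0.0012,0.004,0,0],[0,-0.0001,-0.0011,0.004,0,0]]]' && python3 chk.py -.1772 &&
python3 -m jog '[[[0,0,-0.0012,0.004,0,0],[0,-0.0001,-0.0012,0.004,0,0],[0,-0.0001,-0.0011,0.004,0,0]]]' && python3 chk.py -.1772 &&
python3 -m jog '[[[0,0,-0.0012,0.004,0,0],[0,-0.0001,-0.0012,0.004,0,0],[0,-0.0001,-0.0011,0.004,0,0]]]' && python3 chk.py -.1772 &&
python3 -m jog '[[[0,0,-0.0012,0.004,0,0],[0,-0.0001,-0.0012,0.004,0,0],[0,-0.0001,-0.0011,0.004,0,0]]]' && python3 chk.py -.1772 &&
python3 -m jog '[[[0,0,-0.0012,0.004,0,0],[0,-0.0001,-0.0012,0.004,0,0],[0,-0.0001,-0.0011,0.004,0,0]]]' && python3 chk.py -.1772 &&
python3 -m jog '[[[0,0,-0.0012,0.004,0,0],[0,-0.0001,-0.0012,0.004,0,0],[0,-0.0001,-0.0011,0.004,0,0]]]' && python3 chk.py -.1772 &&
python3 -m jog '[[[0,0,-0.0012,0.004,0,0],[0,-0.0001,-0.0012,0.004,0,0],[0,-0.0001,-0.0011,0.004,0,0]]]' && python3 chk.py -.1772 &&
python3 -m jog '[[[0,0,-0.0012,0.004,0,0],[0,-0.0001,-0.0012,0.004,0,0],[0,-0.0001,-0.0011,0.004,0,0]]]' && python3 chk.py -.1772 &&
python3 -m jog '[[[0,0,-0.0012,0.004,0,0],[0,-0.0001,-0.0012,0.004,0,0],[0,-0.0001,-0.0011,0.004,0,0]]]' && python3 chk.py -.1772 &&
python3 -m jog '[[[0,0,-0.0012,0.004,0,0],[0,-0.0001,-0.0012,0.004,0,0],[0,-0.0001,-0.0011,0.004,0,0]]]' && python3 chk.py -.1772 ) | egrep 'tilt|mid' | sed 's/pad.*\[/[/'
```

```text
t 49.1 tilt 0.3449 19.76 tool 19.77 [-2.108e-01 -1.757e-01 -1.438e-01 -2.070e-02  6.500e-03  2.710e-02
  1.250e-02  4.690e+02] f [-0.9 -5.  -5.5] w 0.0108 mid -0.1773
t 49.45 tilt 0.3691 21.15 tool 21.15 [-2.109e-01 -1.759e-01 -1.437e-01 -2.080e-02  7.700e-03  2.730e-02
  1.250e-02  4.770e+02] f [ 0.6 -4.8 -5.3] w 0.0106 mid -0.1773
t 49.8 tilt 0.3932 22.53 tool 22.52 [-2.114e-01 -1.768e-01 -1.437e-01 -2.000e-02  6.800e-03  2.750e-02
  1.270e-02  4.660e+02] f [-0.7 -4.6 -5.7] w 0.0107 mid -0.17754999999999999
t 50.15 tilt 0.4054 23.23 tool 23.21 [-2.112e-01 -1.764e-01 -1.438e-01 -2.040e-02  7.000e-03  2.750e-02
  1.270e-02  4.760e+02] f [-1.2 -5.6 -5.6] w 0.0107 mid -0.1775
t 50.5 tilt 0.4176 23.93 tool 23.9 [-2.105e-01 -1.763e-01 -1.442e-01 -2.100e-02  7.000e-03  2.730e-02
  1.270e-02  4.780e+02] f [-1.4 -5.9 -4.4] w 0.011 mid -0.17735
t 50.85 tilt 0.4298 24.62 tool 24.59 [-2.112e-01 -1.763e-01 -1.441e-01 -2.060e-02  6.700e-03  2.750e-02
  1.280e-02  4.750e+02] f [-0.3 -5.5 -5. ] w 0.0113 mid -0.17765
t 51.2 tilt 0.4421 25.33 tool 25.27 [-2.116e-01 -1.767e-01 -1.445e-01 -2.070e-02  
[... 438 characters left out ...]
0.1776
t 52.25 tilt 0.4792 27.45 tool 27.31 [-2.111e-01 -1.781e-01 -1.440e-01 -2.080e-02  5.700e-03  2.780e-02
  1.290e-02  4.870e+02] f [-0.5 -5.5 -5.9] w 0.011 mid -0.17754999999999999
t 52.6 tilt 0.4914 28.16 tool 27.99 [-2.111e-01 -1.774e-01 -1.439e-01 -2.110e-02  6.700e-03  2.700e-02
  1.270e-02  4.990e+02] f [-0.6 -4.7 -5.7] w 0.0112 mid -0.1775
t 52.95 tilt 0.5037 28.86 tool 28.68 [-2.116e-01 -1.767e-01 -1.439e-01 -2.110e-02  6.700e-03  2.720e-02
  1.300e-02  5.020e+02] f [-0.6 -4.3 -5.8] w 0.0108 mid -0.17775000000000002
t 53.3 tilt 0.5162 29.57 tool 29.36 [-2.057e-01 -1.716e-01 -1.383e-01 -2.090e-02  6.800e-03  2.780e-02
  1.300e-02  5.080e+02] f [-0.3 -4.  -5.5] w 0.0111 mid -0.172
```

```bash
python3 -m jog '[[[0,0,0,0,0,0],[0,0,0,0,0,0],[0,0,0,0,0,0],[0,0,0,0,0,0],[0,0,0,0,0,0]]]'>/dev/null; python3 chk.py -.178
python3 -m jog '[[[0,0,0,0,0,0],[0,0,0,0,0,0],[0,0,0,0,0,0],[0,0,0,0,0,0],[0,0,0,0,0,0]]]'>/dev/null; python3 chk.py -.178
python3 -m jog '[[[0,0,0,0,0,0],[0,0,0,0,0,0],[0,0,0,0,0,0],[0,0,0,0,0,0],[0,0,0,0,0,0]]]'>/dev/null; python3 chk.py -.178
python3 -m jog '[[[0,0,0,0,0,0],[0,0,0,0,0,0],[0,0,0,0,0,0],[0,0,0,0,0,0],[0,0,0,0,0,0]]]'>/dev/null; python3 chk.py -.178
```

```text
t 53.85 tilt 0.5165 29.59 tool 29.33 pad [-1.493e-01 -1.159e-01 -8.270e-02 -2.090e-02  6.800e-03  2.730e-02
  1.280e-02  5.220e+02] f [ 0.6 -5.3 -4.8] w 0.0109 mid -0.11599999999999999
t 54.4 tilt 0.5165 29.59 tool 29.34 pad [-7.26e-02 -4.08e-02 -1.00e-02 -2.08e-02  6.50e-03  2.78e-02  1.27e-02
  5.12e+02] f [ 0.9 -5.2 -3.7] w 0.0109 mid -0.041299999999999996
t 54.95 tilt 0.5166 29.6 tool 29.34 pad [-7.27e-02 -4.08e-02 -9.90e-03 -2.16e-02  6.60e-03  2.73e-02  1.29e-02
  5.11e+02] f [ 0.5 -5.7 -3.6] w 0.0108 mid -0.0413
t 55.5 tilt 0.5165 29.59 tool 29.34 pad [-7.23e-02 -4.09e-02 -9.90e-03 -2.10e-02  7.20e-03  2.73e-02  1.29e-02
  5.12e+02] f [ 0.8 -6.  -4.2] w 0.0109 mid -0.041100000000000005
```

Pad lies still at the stop. Lowering.

```bash
python3 -m jog '[[[0,0.0002,0.003,-0.01,0,0],[0,0.0003,0.0057,-0.02,0,0],[0,0.0003,0.0057,-0.02,0,0],[0,0.0003,0.0057,-0.02,0,0],[0,0.0003,0.0057,-0.02,0,0]]]'>/dev/null
python3 -m jog '[[[0,0.0003,0.0057,-0.02,0,0],[0,0.0003,0.0057,-0.02,0,0],[0,0.0003,0.0057,-0.02,0,0],[0,0.0003,0.0057,-0.02,0,0],[0,0.0003,0.0057,-0.02,0,0]]]'>/dev/null
python3 -m jog '[[[0,0.0003,0.0057,-0.02,0,0],[0,0.0003,0.0057,-0.02,0,0],[0,0.0003,0.0057,-0.02,0,0],[0,0.0003,0.0057,-0.02,0,0],[0,0.0003,0.0057,-0.02,0,0]]]'>/dev/null; python3 chk.py -.178
python3 -m jog '[[[0,0.0003,0.0057,-0.02,0,0],[0,0.0003,0.0057,-0.02,0,0],[0,0.0003,0.0057,-0.02,0,0],[0,0.0003,0.0057,-0.02,0,0],[0,0.0003,0.0057,-0.02,0,0]]]'>/dev/null
python3 -m jog '[[[0,0.0003,0.0057,-0.02,0,0],[0,0.0003,0.0057,-0.02,0,0],[0,0.0003,0.0057,-0.02,0,0],[0,0.0003,0.0057,-0.019,0,0],[0,0.0003,0.0057,-0.019,0,0]]]'>/dev/null; python3 chk.py -.178
```

```text
t 57.05 tilt 0.2273 13.02 tool 12.61 pad [-7.20e-02 -4.16e-02 -1.21e-02 -2.19e-02  7.70e-03  2.78e-02  1.23e-02
  4.47e+02] f [ 0.5 -4.6  1.1] w 0.0111 mid -0.04205
t 58.1 tilt 0.027 1.55 tool 1.27 pad [-7.24e-02 -4.21e-02 -1.34e-02 -2.08e-02  7.70e-03  2.77e-02  1.18e-02
  3.81e+02] f [-0.3 -5.4  1. ] w 0.0109 mid -0.0429
```

```bash
python3 -m jog '[[[0,0.0002,0.0045,-0.014,0,0],[0,0,0.0032,-0.008,0,0],[0,0,0.001,0,0,0],[0,0,0,0,0,0]]]'>/dev/null; python3 chk.py -.178
python3 -m jog '[[[0,0,0.0007,0,0,0],[0,0,0.0,0,0,0],[0,0,0,0,0,0]]]'>/dev/null; python3 chk.py -.178
```

```text
t 58.55 tilt -0.0016 -0.09 tool 0.09 pad [-7.23e-02 -4.33e-02 -1.40e-02 -2.13e-02  7.20e-03  2.77e-02  1.18e-02
  3.69e+02] f [-1.9 -5.7  9.5] w 0.0107 mid -0.04315
t 58.9 tilt -0.0022 -0.13 tool 0.1 pad [-7.24e-02 -4.28e-02 -1.43e-02 -2.13e-02  7.30e-03  2.75e-02  1.17e-02
  3.60e+02] f [-5.5 -4.8 22. ] w 0.0111 mid -0.04335
```

```bash
python3 -m jog '[[[0,0,-0.002,0,0,0],[0,0,0,0,0,0],[0,0,0,0,0,0]]]' 0.034 20 | egrep 'wid|ft'
python3 -m jog '[[[0,0,-0.03,0,0,0],[0,0,-0.04,0,0,0],[0,0,-0.04,0,0,0],[0,0,0,0,0,-0.143],[0,0,0,0,0,-0.143]]]' >/dev/null
python3 -m jog '[[[0,0,0,0,0,-0.143],[0,0,0,0,0,-0.143],[0,0,0,0,0,-0.143],[0,0,0,0,0,-0.143],[0,0,0,0,0,-0.143]]]' 0.065 >/dev/null
python3 -m jog '[[[0,0,0,0,0,-0.143],[0,0,0,0,0,-0.143],[0,0,0,0,0,-0.143],[0,0,0,0,0,-0.141],[-0.04,0,0,0,0,0]]]' >/dev/null
python3 -m jog '[[[-0.04,0,0,0,0,0],[-0.04,0,0,0,0,0],[-0.04,0,0,0,0,0],[-0.04,0,0,0,0,0],[-0.034,0,0,0,0,0]]]' >/dev/null
python3 -m jog '[[[0,0,0.03,0,0,0],[0,0,0,0,0,0],[0,0,0,0,0,0]]]' >/dev/null
python3 -c "
from h import *
plan(rp(-.046,0,.001),96.1)
p,d=grab('top','t5.png');print(trays(p,d));print(padx(0))"
```

```text
ft_force: [0.1, -0.9, -0.6]
width: 0.0325
t 61.55 p [0.6489 0.0102 0.1151] w 0.0651 f [-0.3  0.1 -0.3] | turn [-0.001 -0.004  0.001] 1 rows | shift mm [-3.4  0.4 64.1] 2 rows [-1.7  0.2 32. ]
{'red': (array([ 0.5887, -0.3024]), array([0.1373, 0.1391]), -87.2, 2036), 'green': (array([0.4041, 0.2576]), array([0.1368, 0.1347]), 74.8, 629)}
[-7.27e-02 -4.36e-02 -1.46e-02 -2.07e-02  7.40e-03  2.79e-02  1.16e-02
  3.69e+02]
```

```bash
python3 -m jog '[[[-0.0034,0,0.03,0,0.004,0],[0,0,0.025,0,0,0],[0,0,0.0085,0,0,0],[0,0,0,0,0,0],[0,0,0,0,0,0]]]' |egrep 'ee|ft'
python3 -m jog '[[[0,0,0,0,0,0],[0,0,0,0,0,0],[0,0,0,0,0,0],[0,0,0,0,0,0]]]' 0.03 25|egrep 'ee|ft|wid'
python3 -m jog '[[[0,0,-0.01,0,0,0],[0,0,-0.03,0,0,0],[0,0,-0.04,0,0,0],[0,0,-0.04,0,0,0],[0,0,-0.03,0,0,0]]]'|egrep 'ee|wid'
python3 -c "
from h import *
p,d=grab('top','t6.png');print(trays(p,d));p,d=grab('scene','s6.png');print(trays(p,d,'scene'))
C=cloud('top',np.load('pics/t6_d.npy'));q=cv2.imread('pics/t6.png').astype(int);m=(q.max(2)<95)&(q.max(2)-q.min(2)<25)&(C[...,2]<.03)&(C[...,2]>.008)&(abs(C[...,0]-.41)<.07)&(abs(C[...,1]-.26)<.07);print('pad1',rect(C,m))
plan([.4041,.2576,.2],74.8)"
```

```text
ee_pos: [0.6542, 0.0103, 0.0539]
ft_force: [0.5, -0.3, 0.6]
ee_pos: [0.6542, 0.0103, 0.0536]
ft_force: [-2.0, -0.5, 7.4]
width: 0.0496
ee_pos: [0.6548, 0.0106, 0.2057]
width: 0.0496
{'red': (array([ 0.5886, -0.3028]), array([0.1373, 0.1401]), -86.9, 2036), 'green': (array([0.4057, 0.2639]), array([0.1244, 0.1345]), -15.1, 444)}
{'red': (array([ 0.581 , -0.3012]), array([0.1161, 0.1498]), -89.0, 487), 'green': (array([0.406 , 0.2619]), array([0.144 , 0.1406]), 75.1, 1949)}
pad1 (array([0.4223, 0.2684]), array([0.111 , 0.0861]), 72.5, 432)
t 63.15 p [0.6569 0.0107 0.2082] w 0.0494 f [ 0.2 -0.2  0.2] | turn [-0.002  0.003  0.373] 3 rows | shift mm [308.7 172.    8.2] 8 rows [38.6 21.5  1. ]
```

View pics/t6.png

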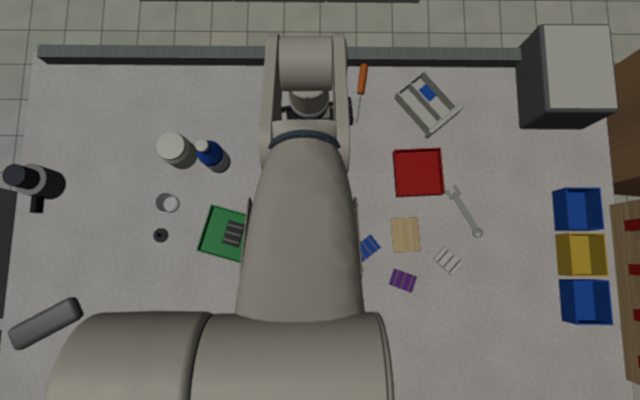

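```bash
python3 -m jog '[[[0,0,0,0,0,0.125],[0,0,0,0,0.003,0.125],[0,0,0,0,0,0.123],[0.048,0,0,0,0,0],[0.048,0,0,0,0,0]]]' >/dev/null
python3 -c "
from h import *
for k in (4,6):
  p=cv2.imread(f'pics/s{k}.png')[:,:,::-1];d=np.load(f'pics/s{k}_d.npy');print(trays(p,d,'scene')['green'])
  C=cloud('scene',d);q=p.astype(int);m=(q.max(2)<125)&(q.max(2)-q.min(2)<25)&(C[...,2]<.025)&(C[...,2]>.008)&(abs(C[...,0]-.41)<.06)&(abs(C[...,1]-.255)<.06)
  m=cv2.morphologyEx(m.astype(np.uint8),cv2.MORPH_OPEN,np.ones((3,3)))>0;print('pad1',rect(C,m))
plan([.4041,.2576,.2],74.8)
p,d=grab('scene');crop(p,340,190,480,300,5,'c9.png')"
```

```text
(array([0.4268, 0.2697]), array([0.1431, 0.1415]), 74.5, 2049)
pad1 (array([0.4097, 0.2652]), array([0.0623, 0.1123]), -18.8, 576)
(array([0.406 , 0.2619]), array([0.144 , 0.1406]), 75.1, 1949)
pad1 (array([0.4216, 0.2408]), array([0.0564, 0.1048]), -21.3, 506)
t 63.65 p [0.5601 0.0358 0.2016] w 0.0497 f [ 0.2  1.  -0.4] | turn [-0.004 -0.009 -0.002] 1 rows | shift mm [208.7 173.1   1.6] 6 rows [34.8 28.8  0.3]
```

View pics/c9.png

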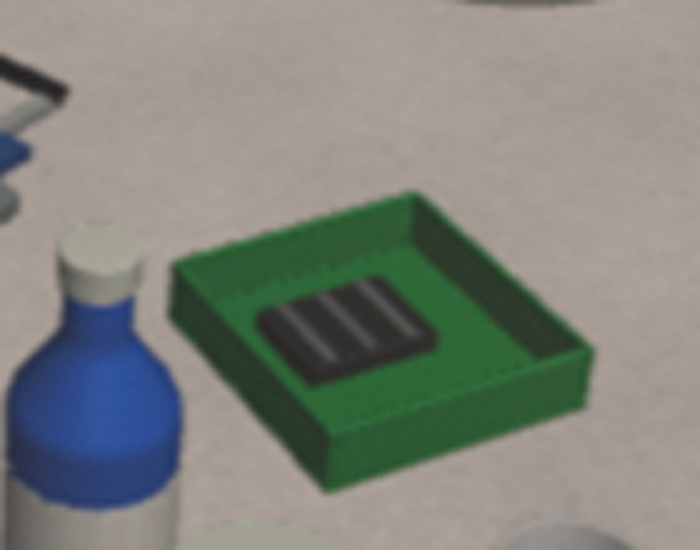

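Run:
```python
from h import *
c=bot.camera_params('scene');K=np.array(c['K']);V=np.array(c['view']);Vi=np.linalg.inv(V)
def pl(u,v,z):
    d=Vi[:3,:3]@np.linalg.inv(K)@[340+(u-2)/5,190+(v-2)/5,1];o=Vi[:3,3];return (o+d*(z-o[2])/d[2])[:2]
f=np.radians(75);X=np.array([-np.sin(f),np.cos(f)]);Y=np.array([np.cos(f),np.sin(f)])
t=np.array([pl(*a,.035) for a in((172,263),(415,193),(593,350),(328,437))]);tc=t.mean(0)
p=np.array([pl(*a,.016) for a in((258,315),(380,278),(437,325),(315,372))]);pc=p.mean(0)
print(tc,[np.linalg.norm(t[i]-t[i-1]) for i in range(4)]);print(pc,[np.linalg.norm(p[i]-p[i-1]) for i in range(4)])
print('pad rel tray tool xy',(pc-tc)@X,(pc-tc)@Y, [((q-tc)@X,(q-tc)@Y) for q in p])
```

```text
[0.40652432 0.26207779] [np.float64(0.13763796201327186), np.float64(0.13686371525379548), np.float64(0.13676091401285292), np.float64(0.13991638075177934)]
[0.40545835 0.24641927] [np.float64(0.04743538193167401), np.float64(0.06824573368705929), np.float64(0.0421791360971525), np.float64(0.07066706867811332)]
pad rel tray tool xy -0.0030230793792946787 -0.015400865633741373 [(np.float64(-0.03817692322797606), np.float64(-0.03780279022935315)), (np.float64(0.030068783095451516), np.float64(-0.03774167638888011)), (np.float64(0.03324173877184236), np.float64(0.004317946459854188)), (np.float64(-0.03722591615649665), np.float64(0.009623057623413608))]
```

```bash
python3 -m jog '[[[0.041,0.025,0,0,-0.009,0],[0.041,0.028,0,0,0,0],[0.041,0.035,0,0,0,0],[0.041,0.035,0,0,0,0],[0.041,0.035,0,0,0,0]]]' >/dev/null
python3 -m jog '[[[0,0,0.045,0,0,0],[0,0,0.045,0,0,0],[0,0,0.03,0,0,0],[0,0,0,0,0,0],[0,0,0,0,0,0]]]' |egrep 'ee|wid' 
python3 -c "
from h import *
p,d=grab('top','t7.png');print(trays(p,d));p,d=grab('scene','s7.png');print(trays(p,d,'scene')['green']);crop(p,340,170,480,280,5,'c10.png')
plan([.4027,.2424,.0215],75)"
```

```text
ee_pos: [0.4118, 0.2318, 0.0826]
width: 0.0498
{'red': (array([ 0.5886, -0.3021]), array([0.1377, 0.1398]), -86.8, 2029), 'green': (array([0.4536, 0.218 ]), array([0.0875, 0.0179]), 74.1, 126)}
(array([0.4053, 0.2612]), array([0.144 , 0.1426]), 74.7, 1806)
t 64.8 p [0.4132 0.2324 0.084 ] w 0.0495 f [ 0.6  1.1 -0.1] | turn [-0.002  0.003 -0.004] 1 rows | shift mm [12.7  7.  62.5] 2 rows [ 6.3  3.5 31.3]
```

View pics/c10.png

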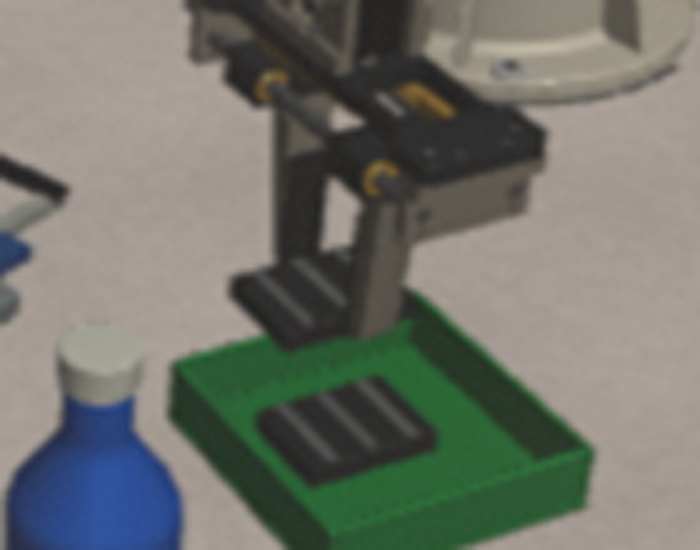

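```bash
python3 -m jog '[[[0.0127,0.007,0,0,0.003,0],[0,0,0.03,0,0,0],[0,0,0.02,0,0,0],[0,0,0.005,0,0,0],[0,0,0,0,0,0]]]' |egrep 'ee|wid|ft'
python3 -m jog '[[[0,0,0.003,0,0,0],[0,0,0.001,0,0,0],[0,0,0,0,0,0]]]' |egrep 'ee|ft'
python3 -m jog '[[[0,0,0.001,0,0,0],[0,0,0,0,0,0],[0,0,0,0,0,0]]]' |egrep 'ee|ft'
python3 -c "
from h import *
plan([.4027,.2424,.0205],75)"
```

```text
ee_pos: [0.4012, 0.2422, 0.0278]
ft_force: [0.0, -0.5, -1.3]
width: 0.0497
ee_pos: [0.4019, 0.2421, 0.0241]
ft_force: [0.7, -0.0, -1.9]
ee_pos: [0.4015, 0.2418, 0.0226]
ft_force: [0.2, -1.0, -0.7]
t 65.9 p [0.4015 0.2418 0.0226] w 0.0492 f [ 0.2 -1.  -0.7] | turn [-0.004 -0.001 -0.004] 1 rows | shift mm [-1.   0.8  2.1] 1 rows [-1.   0.8  2.1]
```

```bash
python3 -m jog '[[[-0.001,0.0005,0.001,0,0,0],[0,0,0.0005,0,0,0],[0,0,0,0,0,0],[0,0,0,0,0,0]]]' |egrep 'ee|ft'
python3 -m jog '[[[0,0,0.001,0,0,0],[0,0,0,0,0,0],[0,0,0,0,0,0]]]' |egrep 'ee|ft'
python3 -m jog '[[[0,0,0,0,0,0],[0,0,0,0,0,0],[0,0,0,0,0,0]]]' 0.056 |egrep 'ee|ft|wid'
python3 -m jog '[[[0,0,-0.01,0,0,0],[0,0,-0.025,0,0,0],[0,0,-0.025,0,0,0],[0,0,-0.01,0,0,0.12],[0,0,0,0,0,0.145]]]' |egrep 'ee'
python3 -m jog '[[[0,0,0,0,0,0.145],[0,0,0,0,0,0.145],[0,0,0,0,0,0.145],[0,0,0,0,0,0.145],[0,0,0,0,0,0.145]]]' 0.083 >/dev/null
python3 -m jog '[[[0,0,0,0,0,0.145],[0,0,0,0,0,0.145],[0,0,0,0,0,0.145],[0,0,0,0,0,0.145],[0,0,0,0,0,0]]]' |egrep 'ee|wid'
python3 -c "
from h import *
plan([.4015,.2422,.0205],-15)
p,d=grab('scene','s8.png');crop(p,340,170,480,280,5,'c11.png')"
```

```text
ee_pos: [0.4025, 0.242, 0.0209]
ft_force: [0.0, -0.6, -1.1]
ee_pos: [0.4025, 0.242, 0.0199]
ft_force: [-0.4, 0.9, -0.3]
ee_pos: [0.4026, 0.2421, 0.02]
ft_force: [-0.1, -0.0, 0.6]
width: 0.0564
ee_pos: [0.4039, 0.243, 0.0924]
ee_pos: [0.4028, 0.2424, 0.0906]
width: 0.0829
t 68.4 p [0.4028 0.2424 0.0906] w 0.0829 f [-1.   0.3 -0.2] | turn [-0.001  0.003 -0.005] 1 rows | shift mm [-0.5 -1.2 70.1] 2 rows [-0.2 -0.6 35.1]
```

View pics/c11.png

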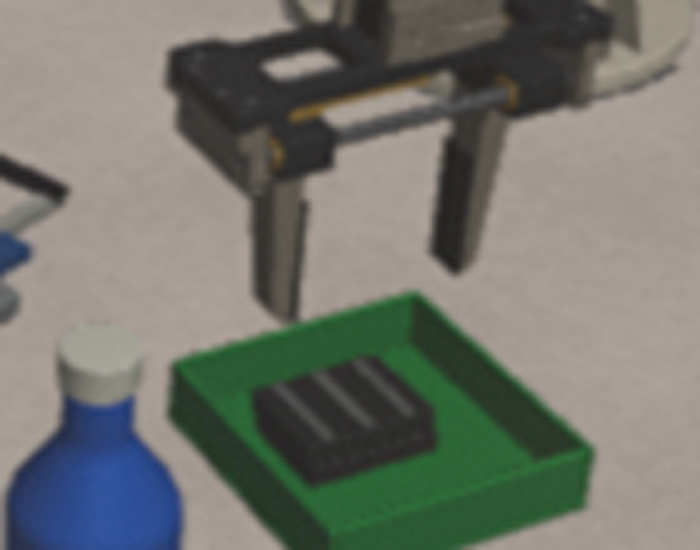

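I've viewed 16 pictures, which is more than the 14 allowed, so I'll do the rest by measurement only. Pad 2 sits neatly on pad 1 in the tray. I'll re-grip it by its ends and lay it beside pad 1.

```bash
python3 -m jog '[[[0,-0.001,0.03,0,0,0],[0,0,0.025,0,0,0],[0,0,0.013,0,0,0],[0,0,0.004,0,0,0],[0,0,0,0,0,0]]]' 0.08 15 |egrep 'ee|wid|ft'
python3 -m jog '[[[0,0,0,0,0,0],[0,0,0,0,0,0],[0,0,0,0,0,0],[0,0,0,0,0,0]]]' 0.06 20|egrep 'ee|ft|wid|gr'
python3 -m jog '[[[0,0,-0.008,0,0,0],[0,0,-0.015,0,0,0],[0,0,-0.015,0,0,0],[0,0,0,0,0,0],[0,0,0,0,0,0]]]' |egrep 'ee|ft|wid'
python3 -c "
from h import *
Y=np.array([.259,.966]);X=np.array([-.966,.259])
plan(np.r_[np.array([.4037,.2577])+.038*Y-.001*X,.009],-15)
p,d=grab('scene','s9.png');print(trays(p,d,'scene')['green']);C=cloud('scene',d);q=p.astype(int);m=(q.max(2)<125)&(q.max(2)-q.min(2)<25)&(abs(C[...,0]-.405)<.05)&(abs(C[...,1]-.245)<.05)
for lo,hi in((.008,.022),(.03,.065)): print(lo,rect(C,m&(C[...,2]>lo)&(C[...,2]<hi)))"
```

```text
ee_pos: [0.4011, 0.242, 0.0177]
ft_force: [0.2, -0.3, -0.0]
width: 0.0799
ee_pos: [0.4018, 0.2424, 0.0184]
ft_force: [-0.2, 0.4, 3.6]
width: 0.0697
grip_force: 20.0
ee_pos: [0.4019, 0.2426, 0.0563]
ft_force: [-0.1, -0.2, -0.5]
width: 0.07
t 69.85 p [0.4019 0.2426 0.0563] w 0.07 f [-0.1 -0.2 -0.5] | turn [-0.     0.003 -0.003] 1 rows | shift mm [53.1 -1.1 47.3] 2 rows [26.6 -0.6 23.6]
(array([0.4062, 0.2623]), array([0.1429, 0.1399]), 74.3, 1544)
0.008 (array([0.4063, 0.2465]), array([0.0516, 0.0718]), -16.2, 451)
0.03 (array([0.4034, 0.2472]), array([0.0511, 0.0942]), -13.6, 187)
```

```bash
python3 -m jog '[[[0.027,-0.001,0,0,0,0],[0.0267,0,0,0,0,0],[0,0,0,0,0,0],[0,0,0.025,0,0,0],[0,0,0.015,0,0,0]]]' |egrep 'ee|wid|ft'
python3 -m jog '[[[0,0,0.004,0,0,0],[0,0,0.001,0,0,0],[0,0,0,0,0,0],[0,0,0,0,0,0]]]' |egrep 'ee|wid|ft'
python3 -c "
from h import *
Y=np.array([.259,.966]);X=np.array([-.966,.259])
plan(np.r_[np.array([.4037,.2577])+.038*Y-.001*X,.009],-15)"
```

```text
ee_pos: [0.4137, 0.2935, 0.0142]
ft_force: [-0.4, -0.0, -0.9]
width: 0.07
ee_pos: [0.4151, 0.2945, 0.0114]
ft_force: [0.9, 0.0, -1.0]
width: 0.07
t 70.8 p [0.4151 0.2945 0.0114] w 0.07 f [ 0.9  0.  -1. ] | turn [-0.001  0.003 -0.003] 1 rows | shift mm [-0.5 -0.5  2.4] 1 rows [-0.5 -0.5  2.4]
```

```bash
python3 -m jog '[[[0,0,0.002,0,0,0],[0,0,0,0,0,0],[0,0,0,0,0,0]]]' |egrep 'ee|ft'
python3 -m jog '[[[0,0,0.001,0,0,0],[0,0,0,0,0,0],[0,0,0,0,0,0]]]' |egrep 'ee|ft'
python3 -m jog '[[[0,0,0.001,0,0,0],[0,0,0,0,0,0],[0,0,0,0,0,0]]]' |egrep 'ee|ft'
```

```text
ee_pos: [0.4148, 0.2944, 0.009]
ft_force: [-0.5, 0.1, 0.5]
ee_pos: [0.4147, 0.2943, 0.0078]
ft_force: [0.2, 0.4, -0.5]
ee_pos: [0.4146, 0.2943, 0.0067]
ft_force: [0.3, -0.3, -0.6]
```

```bash
python3 -m jog '[[[0,0,0.0007,0,0,0],[0,0,0,0,0,0],[0,0,0,0,0,0]]]' |egrep 'ee|ft'
python3 -m jog '[[[0,0,0,0,0,0],[0,0,0,0,0,0],[0,0,0,0,0,0]]]' 0.077 |egrep 'ee|ft|wid'
python3 -m jog '[[[0,0,-0.01,0,0,0],[0,0,-0.03,0,0,0],[0,0,-0.045,0,0,0],[0,0,-0.045,0,0,0],[0,0,-0.04,0,0,0]]]' |egrep ee
python3 -m jog '[[[-0.045,0,-0.02,0,0,0],[-0.045,0,0,0,0,0],[-0.045,0,0,0,0,0],[-0.045,0,0,0,0,0],[-0.045,0,0,0,0,0]]]' |egrep ee
python3 -m jog '[[[-0.045,0,0,0,0,0],[-0.045,0,0,0,0,0],[-0.045,0,0,0,0,0],[0,0,0,0,0,0],[0,0,0,0,0,0]]]' |egrep ee
python3 -c "
from h import *
f=np.radians(75);X=np.array([-np.sin(f),np.cos(f)]);Y=np.array([np.cos(f),np.sin(f)])
for n in('top','scene'):
  p,d=grab(n,'e_'+n+'.png');g=trays(p,d,n);print(n,g);C=cloud(n,d);q=p.astype(int)
  c=g['green'][0];A=(C[...,:2]-c)@X;B=(C[...,:2]-c)@Y
  m=(q.max(2)<125)&(q.max(2)-q.min(2)<25)&(C[...,2]>.011)&(C[...,2]<.03)&(abs(A)<.06)&(abs(B)<.064)
  for k,s in(('pad1',B<.0115),('pad2',B>.0115)): mm=m&s;print(k,rect(C,mm),'z',np.percentile(C[mm][:,2],[10,50,90]).round(4),'B',np.percentile(B[mm],[2,98]).round(3),'A',np.percentile(A[mm],[2,98]).round(3))
p,d=cv2.imread('pics/e_top.png')[:,:,::-1],np.load('pics/e_top_d.npy');C=cloud('top',d);q=p.astype(int)
pl=(q[...,2]>q[...,0]+35)&(C[...,2]>.03)&(C[...,2]<.2)&(C[...,0]>.44)&(C[...,0]<.75)&(abs(C[...,1])<.12)
print('plate z by x',[round(float(np.median(C[pl&(abs(C[...,0]-x)<.02)][:,2])),4) for x in (.48,.55,.62,.67)],bot.observe()['t'])
"
```

```text
ee_pos: [0.4147, 0.2944, 0.0064]
ft_force: [-1.1, -1.2, 5.6]
ee_pos: [0.4146, 0.2943, 0.006]
ft_force: [-0.3, -0.1, -1.0]
width: 0.0772
ee_pos: [0.415, 0.2949, 0.1789]
ee_pos: [0.3553, 0.0765, 0.1976]
ee_pos: [0.3206, -0.0532, 0.198]
top {'red': (array([ 0.5886, -0.3023]), array([0.1373, 0.1393]), -87.2, 2023), 'green': (array([0.404, 0.257]), array([0.1376, 0.1345]), 74.6, 1055)}
pad1 (array([0.4051, 0.2427]), array([0.0499, 0.0679]), -14.9, 384) z [0.0127 0.0152 0.0179] B [-0.037  0.01 ] A [-0.037  0.028]
pad2 (array([0.4142, 0.2932]), array([0.0523, 0.0683]), -14.9, 389) z [0.0123 0.0153 0.018 ] B [0.015 0.063] A [-0.033  0.032]
scene {'red': (array([ 0.53  , -0.2912]), array([0.1487, 0.0517]), 70.5, 79), 'green': (array([0.4068, 0.2611]), array([0.144 , 0.1421]), 75.3, 1679)}
pad1 (array([0.4065, 0.2469]), array([0.0514, 0.0726]), -16.4, 427) z [0.0138 0.0157 0.0177] B [-0.038  0.009] A [-0.038  0.031]
pad2 (array([0.4146, 0.2904]), array([0.0369, 0.0723]), -15.4, 300) z [0.0141 0.016  0.0178] B [0.013 0.047] A [-0.033  0.034]
plate z by x [0.0493, 0.049, 0.049, 0.049] 73.9
```

Both pads lie flat side by side in the green tray, the plate is level, and the robot is clear of everything.

```bash
python3 -c "
from station import bot
print(bot.finish_job())"
```

```text
the job is handed in; nothing more can be done
None
```

Job handed in at about 74 s of the 210 s allowed: both pads of the two-pad stack held past 20° (they slid at about 30.1° and 29.6°) and lie flat in the green tray with the ramp fully lowered, but I viewed 16 pictures, over the limit of 14.

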